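# Unclamp the candles and dress the stall tray

### The arm

A 7-joint arm with a two-finger parallel gripper is mounted at the origin on the work surface. World frame = base frame: x ahead of the robot, y to its left, z up, the work surface at z = 0. Lengths are in mm, angles in rad, forces in N, time in s.
With the tool pointing down it reaches from about 425 to 875 mm from the base axis. Payload 9.9 kg.
Tool frame: the origin (TCP) lies between the finger pads; the fingertips stand 8 mm ahead of it and the grasp point (between the pads) lies 11 mm behind it (ctrl.nose_length is the distance from the TCP to the fingertips, in mm); z points along the fingers, y is the line along which they close (so a half turn about z gives the same grasp; the last joint's range is limited). The gripper opens to 85 mm and grips with 20 to 120 N. Pads are 22 mm wide; open, the fingers measure 114 mm over their backs; the gripper's body (76 mm by 85 mm) begins 54 mm behind the grasp point. The pads swing forward as they close: fully open they stand 13 mm farther back than shut.
Start: joints at [-1.318, 0.576, 0.025, 1.437, -0.015, 1.129, -0.057], TCP at [223.059, 637.082, 239.289] pointing down, gripper open.
Joint ranges: [-2.76, 2.76], [-0.34, 2.15], [-1.52, 1.57], [0.19, 2.46], [-1.09, 4.23], [0.17, 1.99], [-2.82, 2.82]. Speed limits (rad/s): [2.22, 2.22, 3.01, 3.01, 3.14, 3.14, 3.14].

### API

Orientations are given as a unit quaternion [x, y, z, w].
In Python, from cell import readout, vision, ctrl gives the robot as it stands.
- The arm moves only by the shell command python3 -m crank 'ROWS' [FORCE]. ROWS is a JSON object of lists of equal length, an entry for each row: "linear": the shift along the tool's x, y, z in units of 30 mm (1.0 is 30 mm), a list of three; "spin": the turn about the tool's z in units of 0.08 rad (1.0 is 0.08 rad); "hand": the opening, from -1 (shut) to 1 (fully open). In form: {"linear": [[tx, ty, tz], ...], "spin": [spin, ...], "hand": [hand, ...]}. A call has 1 to 12 rows; each row shifts and turns the commanded pose from where the row before left it, along the tool's axes as they then stand; what a row does not reach is not made up. A row lasts 1/12 s, in which the tool goes at most 41.7 mm and 7.16 degrees, less where a joint would pass 70% of its speed; a pose out of reach is approached as far as the arm can. A call with a number of a shift or a turn outside -1 to 1 is refused whole. A call with a gripper value outside its range is refused whole. The fingers move at their own pace and stop on an object; FORCE is the grip in N (left out, the last holds). Time passes only in rows, so rows that do not move let the fingers close. It gives the time, the measured TCP pose, the force, the opening and the grip force at its end, in the units of the state.
- readout.get_obs(): the state, without advancing time (a new reading comes with each control period).
- vision.capture(name): name is "side" or "top" or "wrist"; returns a dict with "img" (384x512x3 uint8, red, green, blue), "fx", "fy", "cx", "cy" (pixels), "distortion" ([k1, k2, p1, p2, k3] as OpenCV has them; the pictures are not rectified), "world_from_camera" (4x4, takes a point from camera to world coordinates). Camera axes: x right, y up, looking along -z (the intrinsics and any distortion apply to the point x, -y, -z); pixel columns grow to the right and rows downward; lengths in mm; the calibration is good to about 2 mm. A picture is of the moment at which its call begins. There is no depth.
- ctrl.sign_off(): hands the job in; it is judged then, once.
The state is a dict: "time": time; "q": joint angles; "qd": joint speeds; "effort": joint torques, N m; "eef_pos": TCP position; "eef_rot": TCP orientation; "force": force on the tool from outside, world axes, zero at the start; "wrist_torque": the same for the moment, N m; "width": opening from 0.0 (shut) to 1.0 (fully open); "grip_force": force on a finger pad.
Only numpy, scipy, OpenCV 4.12 (cv2) and the standard library are available. Lean on these libraries where they do the work, as an engineer would, in place of code of your own. Each camera call takes 0.05 s, during which the arm holds its last target. There are 200 camera calls.

### The job

Free the finished candles from the blue hold-down clamp: flip the small orange direction lever on its ratchet to the loosening side, then swing the red-knobbed handle back and forth until the bolt has been undone by at least a third of a turn. Stand every candle upright inside the wooden display tray, and, before or after that, squeeze the green and the blue price clip open and let each close, pushed well down and upright, on the tray's far long rim (the one away from the robot). Do not disturb the honey jar, the wax figure or the spool of twine.

Things in the scene. Friction and masses are not known exactly. Their poses are not given: they have to be found in the camera images.
- clamp: Blue base plate 114 x 350 x 8 mm, fixed; origin at table height. x across the clamp, y along it. Up to four candles stand on it (z = 8) at x = 0, y = -93, -31, 31, 93 mm, between an aluminium fence (x -43.5 to -27.5, top z = 40; it turns the corner as an end stop at y -137 to -129) and the moving jaw at +x. A gear block, 56 mm square, carries bolt and ratchet at y = 170 mm.
- jaw_lip (a point): Middle of the inner edge of the jaw's lip, z = 27 mm, the jaw's top; the jaw is 250 mm long in y and reaches 22 mm from here to +x. Shut, the lip (z 22 to 27) overlaps the candle feet by 5.5 mm and holds them down; 10 mm of travel frees them. The bolt drives it by a rack: 10 mm to the clamp's +x per rad.
- bolt (a joint): Turn of the hex bolt (red tick on its top) about the vertical, rad: 0 tight, 2.6 the end of its thread; grows counter-clockwise seen from above (loosening). Friction about 0.35 N m; a third of a turn is 2.09.
- ratchet (a joint): Angle of the ratchet handle, -0.85 to 0.85 rad, counter-clockwise from above; at 0 it points along the clamp's +y. Stays where it is left (friction 0.15 N m). 9 teeth, so up to 0.7 rad of a stroke may be lost before it takes hold; a full stroke turns the bolt by 1.0 to 1.5 rad: several may be needed.
- ratchet_knob (a point): Upper middle of the upright red knob at the handle's end, 20 mm in diameter, standing from z = 47 to 91 mm; the point is at z = 77 mm, 140 mm from the bolt's axis. The handle below is 18 mm wide, its top at z = 51.
- clamp_axis (a point): Point on the upright axis of bolt and ratchet, at the top of the hex, z = 65 mm (clamp frame x 0, y 170 mm). The round ratchet head about it is 66 mm in diameter, its top at z = 51 mm.
- lever (a joint): Direction lever, -0.22 to 0.22 rad, counter-clockwise from above, about an upright pivot on the handle 44 mm from the bolt's axis; stays where it is left (friction 0.05 N m). -0.22: the ratchet drives clockwise (tightens) and slips the other way; +0.22: it drives counter-clockwise (loosens) and slips back; near 0 neither.
- lever_tab (a point): Middle of the lever's upright round orange tab, 10 mm in diameter and 22 mm high (z = 55.5 to 77.5 mm, point at 71.5), 35 mm from the lever's pivot towards the knob; the lever's black arm lies under it (top at z = 57.5). From stop to stop it travels 15 mm.
- candle0: Yellow beeswax candle on a heavy brass foot, 64 mm tall (and an 8 mm wick nib): foot 54 mm in diameter and 12 mm high, ribbed body 37 mm in diameter above it. Origin: centre of its underside, z up the candle. About 250 g. Any of the four may be absent.
- candle1: as candle0
- candle2: as candle0
- candle3: as candle0
- tray: Wooden open tray fixed to the table, 126 (own x) x 300 (own y) x 34 mm high, walls and floor 6 mm thick. Origin: centre of its underside; its +x points away from the robot.
- tray_rim (a point): Middle of the top of the far long wall (6 mm thick), 60 mm from the tray's centre along +x, 34 mm up.
- honey: Bystander: amber honey jar, 64 mm in diameter, 85 mm tall, origin under its centre.
- figure: Bystander: small wax figure, 48 mm in diameter, 88 mm tall, origin under its centre.
- twine: Bystander: spool of twine, 56 mm in diameter, 50 mm tall, origin under its centre.
- clip0: Green sprung price clip standing on its jaws, 90 mm tall, 90 g. Origin: centre of its underside when shut; z up, x across the jaws (they open along x), y along them. Rubber jaw pads at the bottom, 40 mm long in y, 18 mm high, 8 mm thick; pivot 45 mm up; above it two handle blades, 28 mm wide in y, 50 to 90 mm up, to be squeezed together along x (see clip0_arm_a). White price card on the +x arm.
- clip0_arm_a (a joint): Opening of each arm of clip0, rad. 0: shut, the blades lean outwards 0.25 rad and stand about 52 mm apart over their outsides at the top. 0.25: squeezed to the stop (about 8 N), the blades upright and 30 mm over the outsides, the jaws about 22 mm apart at the bottom. About 0.065 when shut on a 6 mm wall.
- clip1: Blue price clip, otherwise as clip0
- clip1_arm_a (a joint): as clip0_arm_a, for clip1
Not all that is in view belongs to the job. Leave any pink or purple look-alike of the candle1 alone.

How it is judged (in metres and radians):
On the way, in this order (a step that is already met when the one before it is completed fails the run):
1. the direction lever is on the loosening side while the bolt is still tight (value of joint lever above 0.15 rad and value of joint bolt below 0.3 rad), for 0.2 s.
2. the bolt is undone by a third of a turn (value of joint bolt above 2 rad), for 0.2 s.
At the end, for the whole second after the job is handed in: Bolt at 2.0 rad or more; every present candle upright (within 0.1 rad) on the tray's floor, its whole foot inside the walls, at rest; both clips shut on the tray's far long wall, each foot at least 8 mm below the rim, within 0.25 rad of upright, at rest (value of joint bolt above 2 rad and x of candle0 in the frame of tray between -0.033 and 0.033 m and y of candle0 in the frame of tray between -0.12 and 0.12 m and z of candle0 in the frame of tray between 0.002 and 0.01 m and angle between each of candle0, candle1, candle2, candle3's own z axis and vertical below 0.1 rad and linear speed of each of candle0, candle1, candle2, candle3, clip0, clip1 below 0.02 m/s and x of candle1 in the frame of tray between -0.033 and 0.033 m and y of candle1 in the frame of tray between -0.12 and 0.12 m and z of candle1 in the frame of tray between 0.002 and 0.01 m and x of candle2 in the frame of tray between -0.033 and 0.033 m and y of candle2 in the frame of tray between -0.12 and 0.12 m and z of candle2 in the frame of tray between 0.002 and 0.01 m and x of candle3 in the frame of tray between -0.033 and 0.033 m and y of candle3 in the frame of tray between -0.12 and 0.12 m and z of candle3 in the frame of tray between 0.002 and 0.01 m and x of clip0 in the frame of tray between 0.05 and 0.07 m and y of clip0 in the frame of tray between -0.14 and 0.14 m and z of clip0 in the frame of tray between 0.005 and 0.026 m and angle between each of clip0, clip1's own z axis and vertical below 0.25 rad and value of joint clip0_arm_a between 0.03 and 0.12 rad and x of clip1 in the frame of tray between 0.05 and 0.07 m and y of clip1 in the frame of tray between -0.14 and 0.14 m and z of clip1 in the frame of tray between 0.005 and 0.026 m and value of joint clip1_arm_a between 0.03 and 0.12 rad); the robot touches nothing.
It fails at once if the honey jar is pushed more than 30 mm from its place (distance of honey from where it was at the start of the episode above 0.03 m).
It fails at once if the wax figure is pushed more than 30 mm from its place (distance of figure from where it was at the start of the episode above 0.03 m).
It fails at once if the spool of twine is pushed more than 30 mm from its place (distance of twine from where it was at the start of the episode above 0.03 m).
Of candle0, candle1, candle2, candle3 only 2 to 4 are there at a start; the rules pass over those that are not, and their reading is None.
At some moment in a run one of candle0, candle1, candle2, candle3 may be knocked a few centimetres aside while the robot is not near it.
It also fails if it takes over 210 s, if anything falls off the work surface, if the arm or the gripper's body presses on something with over 40 N, if the wrist force passes 120 N, or if a joint passes its speed limit or range.

## Working session

There is one attempt and no reset: what is moved stays moved. The work goes in short steps, Python scripts to look and compute and a shell command to move; the robot and the scene stay as the last step left them, time stands still between calls to the robot, and variables do not carry over. Pictures are saved under pics/ and viewed, at most 16 in all, crops included, and the job is handed in when it is done.

```bash
ls; mkdir -p pics; cat > h.py <<'E'
import numpy as np, cv2
from cell import readout, vision, ctrl
from scipy.spatial.transform import Rotation as R
def cap(name,fn=None):
    c=vision.capture(name)
    if fn: cv2.imwrite('pics/'+fn,cv2.cvtColor(c['img'],cv2.COLOR_RGB2BGR))
    c['K']=np.array([[c['fx'],0,c['cx']],[0,c['fy'],c['cy']],[0,0,1.]]); c['T']=np.array(c['world_from_camera']); c['D']=np.array(c['distortion'],float)
    return c
def w(c,px,z):
    """pixels (n,2) -> world points on plane height z"""
    p=cv2.undistortPoints(np.array(px,float).reshape(-1,1,2),c['K'],c['D'])[:,0]
    d=np.c_[p[:,0],-p[:,1],-np.ones(len(p))]@c['T'][:3,:3].T; o=c['T'][:3,3]
    return o+d*((z-o[2])/d[:,2])[:,None]
def px(c,P):
    P=np.array(P,float).reshape(-1,3); q=(P-c['T'][:3,3])@c['T'][:3,:3]; q=q*[1,-1,-1]
    return cv2.projectPoints(q,np.zeros(3),np.zeros(3),c['K'],c['D'])[0][:,0]
def st():
    o=readout.get_obs(); r=R.from_quat(o['eef_rot']).as_matrix()
    print('t',round(o['time'],2),'pos',np.round(o['eef_pos'],1),'x',np.round(r[:,0],3),'y',np.round(r[:,1],3),'z',np.round(r[:,2],3),'w',round(o['width'],3),'gf',round(o['grip_force'],1),'F',np.round(o['force'],1),'q7',np.round(o['q'][6],2))
    return np.array(o['eef_pos']),r
E
python3 - <<'E'
from h import *
st()
for n in ('top','side'):
    c=cap(n,n+'0.png'); print(n,np.round(c['T'],3).tolist(),c['fx'],c['D'])
t=cv2.imread('pics/top0.png'); cv2.imwrite('pics/top0b.png',cv2.resize(t,(800,600),interpolation=cv2.INTER_CUBIC))
E
```

```text
pics
t 0.0 pos [222.9 636.6 238.4] x [-0.944  0.331 -0.   ] y [ 0.331  0.944 -0.002] z [-0.    -0.002 -1.   ] w 0.999 gf 0.0 F [-0.   0.1 -0.3] q7 -0.06
top [[-0.09, 0.968, -0.235, 276.862], [-0.996, -0.087, 0.022, -61.346], [0.001, 0.236, 0.972, 1119.467], [0.0, 0.0, 0.0, 1.0]] 373.7949531636345 [0.02541645 0.         0.         0.         0.        ]
side [[-0.993, 0.079, -0.091, 441.062], [-0.119, -0.515, 0.849, 838.433], [0.02, 0.854, 0.521, 631.335], [0.0, 0.0, 0.0, 1.0]] 417.4888238244214 [-0.01955062  0.          0.          0.          0.        ]
```

View pics/top0b.png

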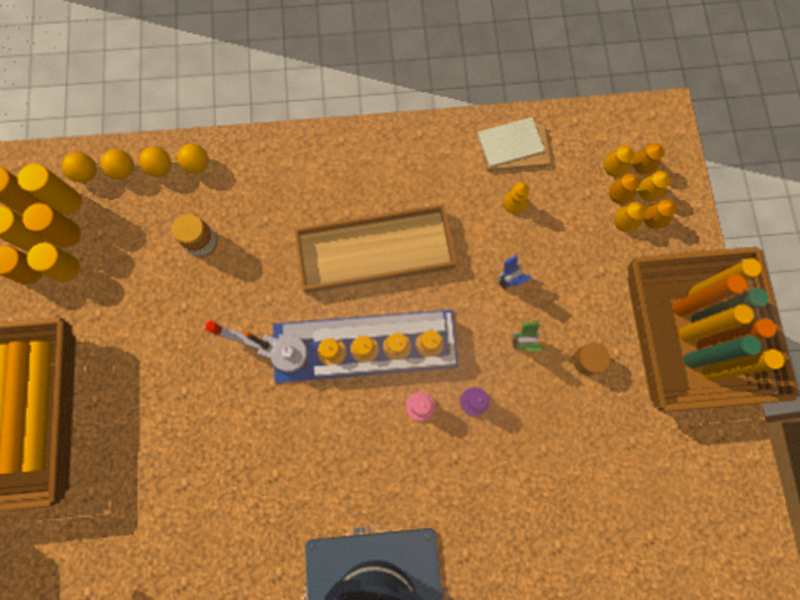

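View pics/side0.png

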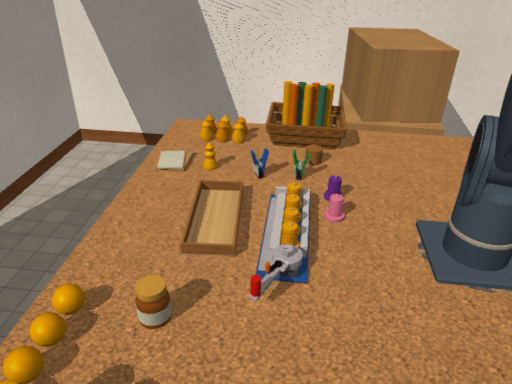

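The top view (800x600 scaled) shows all four candles (331,350), (364,348), (397,345) and (430,343), and the bolt at (288,350). The knob is at (211,327), the tray corners at (298,231), (443,209), (454,266) and (306,291), and the clips at about (514,272) blue and (528,337) green. Honey is at (192,235), the figure at (516,198) and the twine at (592,358). The pink and purple look-alikes are next to the clamp, on the robot's side.

```bash
python3 - <<'E'
from h import *
c=cap('top'); s=1.5625
def f(n,p,z): print(n,np.round(w(c,np.array(p)/s,z)[:,:2],1).tolist())
f('tray',[(298,231),(443,209),(454,266),(306,291)],34)
f('base',[(275,324),(453,310),(457,367),(276,383)],8)
f('bolt',[(288,350)],65); f('knob',[(211,327)],91)
f('candles',[(331,350),(364,348),(397,345),(430,343)],72)
f('pinks',[(420,402),(475,400)],60)
f('honey',[(190,226)],85);f('twine',[(592,358)],50);f('fig',[(520,188)],88)
i=cv2.cvtColor(c['img'],cv2.COLOR_RGB2BGR)
cv2.imwrite('pics/a.png',cv2.resize(i[190:250,128:298],(800,282),interpolation=cv2.INTER_CUBIC))
cv2.imwrite('pics/b.png',cv2.resize(i[155:240,300:360],(424,600),interpolation=cv2.INTER_CUBIC))
E
python3 -c "
import cv2,numpy as np
a=cv2.imread('pics/a.png');b=cv2.imread('pics/b.png')
b=cv2.resize(b,(226,320));o=np.zeros((602,800,3),np.uint8)[:600]
o[:282]=a;o[282:600,:226]=b[:318]
s=cv2.imread('pics/side0.png');o[290:590,240:520]=cv2.resize(s[140:200,240:296],(280,300),interpolation=cv2.INTER_CUBIC)
o[290:590,530:800]=cv2.resize(s[230:310,240:312],(270,300),interpolation=cv2.INTER_CUBIC)
cv2.imwrite('pics/c.png',o)"
```

```text
tray [[685.3, 95.1], [705.8, -193.4], [586.9, -201.9], [562.6, 86.0]]
base [[509.1, 152.6], [505.8, -193.3], [395.0, -188.3], [395.8, 155.2]]
bolt [[447.1, 120.1]]
knob [[496.6, 250.1]]
candles [[439.0, 41.8], [437.3, -17.7], [437.4, -77.6], [435.7, -137.4]]
pinks [[333.4, -109.4], [328.2, -207.7]]
honey [[693.6, 287.7]]
twine [[385.1, -431.5]]
fig [[713.5, -336.9]]
```

View pics/c.png

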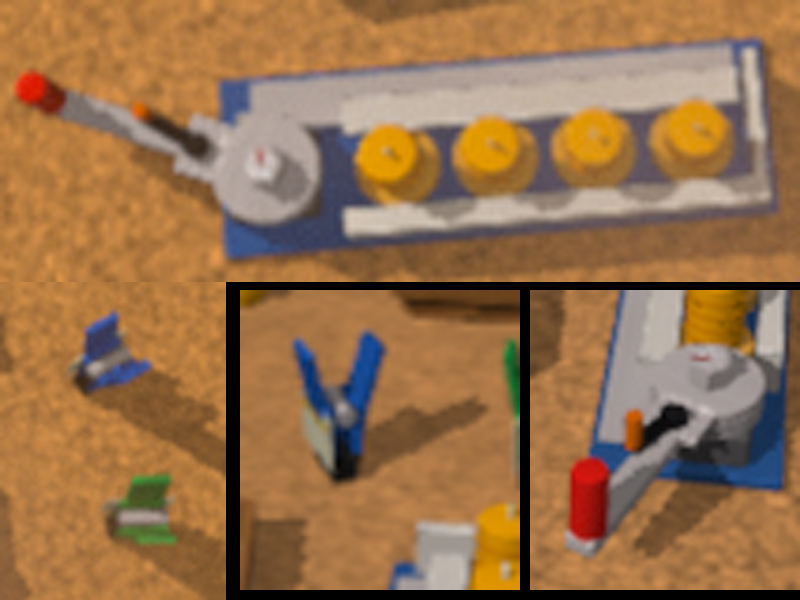

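Crop c at full size gives finer pixels: knob top (33,90), tab top (141,110), hex (265,165), and candle tops (385,150), (490,143), (592,135), (690,127). The tab is on the clockwise side of the handle line, so the ratchet is set to tighten. The fence is on the robot's side. Both clips squeeze roughly along world x.

```bash
python3 - <<'E'
from h import *
c=cap('top')
A=lambda p:np.array(p)/4.706+[128,190]
B=lambda p:(np.array(p)-[0,282])*[60/226,85/320]+[300,155]
def f(n,p,z): r=w(c,p,z)[:,:2];print(n,np.round(r,1).tolist());return r
b=f('bolt',A([(264,165)]),65)[0]; k=f('knob',A([(35,88)]),91)[0]; t=f('tab',A([(141,109)]),77.5)[0]
f('candles',A([(385,150),(490,143),(592,135),(690,127)]),72)
f('base',A([(220,80),(760,40),(777,210),(228,260)]),8)
print('hl',np.hypot(*(k-b)),'phi',np.arctan2(-(k-b)[0],(k-b)[1]),'tab r',np.hypot(*(t-b)))
f('blue foot/top',B([(95,375)]),45); f('green pivot',B([(140,517)]),45)
# tray fit using colour-free refinement: show gradients not needed; print corners again
f('tray',np.array([(298,231),(443,209),(454,266),(306,291)])/1.5625,34)
E
python3 -m crank '{"linear":[[0,0,0]],"spin":[0],"hand":[-1]}' 40
```

```text
bolt [[444.2, 120.8]]
knob [[498.2, 249.0]]
tab [[482.6, 190.3]]
candles [[445.6, 47.1], [444.1, -15.9], [443.5, -77.3], [443.0, -136.5]]
base [[510.6, 156.3], [505.6, -191.9], [395.6, -190.3], [395.5, 155.8]]
hl 139.04697452095957 phi -0.39872259663843473 tab r 79.39134895479152
blue foot/top [[545.4, -299.7]]
green pivot [[429.9, -318.9]]
tray [[685.3, 95.1], [705.8, -193.4], [586.9, -201.9], [562.6, 86.0]]
time: 0.28
eef_pos: [223.0, 636.9, 239.0]
eef_rot: [0.168, 0.986, -0.0, -0.0]
force: [-0.2, 0.2, 0.2]
width: 0.881
grip_force: 0.0
```

```bash
python3 -m crank '{"linear":[[-0.7,-0.56,0],[-0.7,-0.56,0],[-0.7,-0.56,0],[-0.7,-0.56,0],[-0.7,-0.56,0],[-0.7,-0.56,0],[-0.7,-0.56,0],[-0.7,-0.56,0],[-0.7,-0.56,0],[-0.7,-0.56,0]],"spin":[0,0,0,0,0,0,0,0,0,0],"hand":[-1,-1,-1,-1,-1,-1,-1,-1,-1,-1]}' >/dev/null
python3 -m crank '{"linear":[[-0.7,-0.56,0],[-0.7,-0.56,0],[-0.7,-0.56,0],[-0.7,-0.56,0],[-0.7,-0.56,0],[-0.7,-0.56,0],[-0.7,-0.56,0],[-0.7,-0.56,0],[-0.7,-0.56,0],[-0.7,-0.56,0],[0,0,0],[0,0,0]],"spin":[0,0,0,0,0,0,0,0,0,0,0,0],"hand":[-1,-1,-1,-1,-1,-1,-1,-1,-1,-1,-1,-1]}'
python3 - <<'E'
from h import *
p,r=st()
print((np.array([506,182,70])-p)@r/30)
c=cap('wrist','w0.png'); print(np.round(c['T'],2).tolist())
i=cv2.imread('pics/w0.png')
for n,P in dict(k=[498.2,249,91],t=[482.6,190.3,77.5],b=[444.3,120.8,65]).items():
    u=px(c,P)[0];print(n,u)
E
```

```text
time: 2.12
eef_pos: [509.1, 179.5, 239.3]
eef_rot: [0.169, 0.986, -0.0, 0.0]
force: [-0.1, 0.9, 0.1]
width: -0.0
grip_force: 0.0
t 2.12 pos [509.1 179.5 239.3] x [-0.943  0.334 -0.   ] y [ 0.334  0.943 -0.   ] z [ 0. -0. -1.] w -0.0 gf 0.0 F [-0.1  0.9  0.1] q7 0.86
[0.12728841 0.04551318 5.64319678]
[[0.33, -0.9, -0.27, 439.64], [0.94, 0.32, 0.1, 204.72], [-0.0, -0.29, 0.96, 373.99], [0.0, 0.0, 0.0, 1.0]]
k [329.25797081 148.87377179]
t [261.49996846 151.96014547]
b [180.48750214 136.86419825]
```

View pics/w0.png

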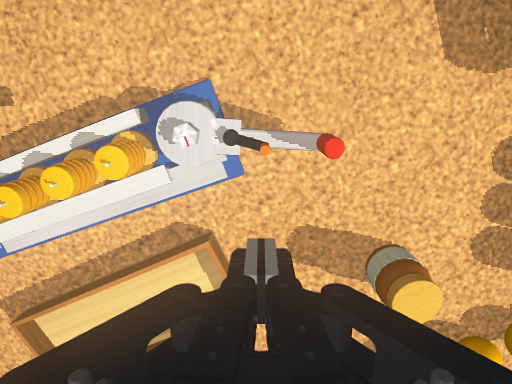

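The wrist view shows the knob top at (334,146), the tab top at (266,149) and the bolt hex at (187,135). These are about 5 px from the prediction, so I'll average the two.

```bash
python3 - <<'E'
from h import *
c=cap('wrist')
for n,p,z in (('k',(334,146),91),('t',(266,149),77.5),('b',(187,135),65)): print(n,np.round(w(c,[p],z),1))
E
python3 -m crank '{"linear":[[0.1,0.05,0.8],[0,0,0.8],[0,0,0.8],[0,0,0.8],[0,0,0.8],[0,0,0.8],[0,0,0.5],[0,0,0.33],[0,0,0]],"spin":[0,0,0,0,0,0,0,0,0],"hand":[-1,-1,-1,-1,-1,-1,-1,-1,-1]}'
```

```text
k [[496.2 255.3  91. ]]
t [[480.6 196.7  77.5]]
b [[444.2 128.9  65. ]]
time: 2.97
eef_pos: [504.7, 184.4, 68.7]
eef_rot: [0.167, 0.986, -0.001, -0.001]
force: [-0.9, 0.1, 0.5]
width: 0.002
grip_force: 0.0
```

```bash
python3 -m crank '{"linear":[[0.2,0,0],[0.2,0,0],[0.2,0,0],[0.2,0,0],[0.2,0,0],[0.1,0,0],[0,0,0],[0,0,0],[0,0,0]],"spin":[0,0,0,0,0,0,0,0,0],"hand":[-1,-1,-1,-1,-1,-1,-1,-1,-1]}'
python3 -m crank '{"linear":[[-0.3,0,0],[0,0,-0.9],[0,0,-0.9],[0,0,-0.9],[0,0,-0.9],[0,0,-0.4],[0,0,0],[0,0,0],[0,0,0]],"spin":[0,0,0,0,0,0,0,0,0],"hand":[-1,-1,-1,-1,-1,-1,-1,-1,-1]}'
python3 - <<'E'
from h import *
st()
c=cap('wrist','w1.png'); t=cap('top','t1.png')
a=cv2.imread('pics/w1.png');b=cv2.imread('pics/t1.png')
o=np.zeros((384,800,3),np.uint8);o[:,:512]=a;o[:288,512:]=cv2.resize(b[185:247,125:187],(288,288),interpolation=cv2.INTER_CUBIC)
cv2.imwrite('pics/c1.png',o)
E
```

```text
time: 3.72
eef_pos: [474.5, 194.2, 70.2]
eef_rot: [0.168, 0.986, -0.0, -0.0]
force: [0.3, -0.2, 0.4]
width: -0.002
grip_force: 0.0
time: 4.47
eef_pos: [483.3, 191.0, 189.6]
eef_rot: [0.168, 0.986, -0.0, -0.001]
force: [-0.4, -0.4, -0.7]
width: -0.001
grip_force: 0.0
t 4.47 pos [483.3 191.  189.6] x [-0.944  0.331  0.001] y [ 0.331  0.944 -0.001] z [-0.001 -0.001 -1.   ] w -0.001 gf 0.0 F [-0.4 -0.4 -0.7] q7 0.83
```

View pics/c1.png

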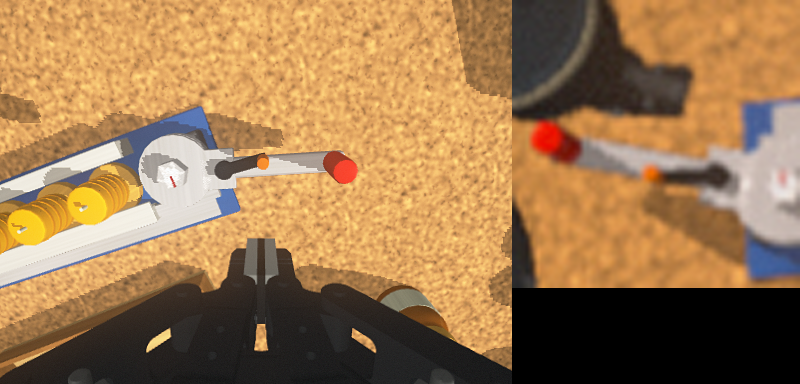

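```bash
python3 - <<'E'
from h import *
for nm,S in (('wrist',dict(k=(342,167),t=(263,162),b=(173,173))),('top',{k:(np.array(v)-[512,0])/288*62+[125,185] for k,v in dict(k=(547,135),t=(653,172),b=(786,180)).items()})):
    c=cap(nm)
    k,t,b=[w(c,[S[n]],z)[0,:2] for n,z in (('k',91),('t',77.5),('b',65))]
    an=lambda v:np.arctan2(-v[0],v[1])
    phi=an(k-b); pv=b+44*(k-b)/np.hypot(*(k-b))
    print(nm,k,t,b,'hl',np.hypot(*(k-b)),'phi',phi,'lever',an(t-pv)-phi,np.hypot(*(t-pv)))
E
```

```text
wrist [477.545379   257.91733401] [456.83952796 202.61242587] [442.79106095 127.79754113] hl 134.68119067626424 phi -0.2610020442747452 lever 0.1777922540422502 32.41724335623608
top [483.71428028 257.17979359] [458.01747066 198.30330865] [447.94029233 120.98442877] hl 140.81532449258694 phi -0.2568642841983753 lever 0.28852511559629457 34.77989052869448
```

```bash
python3 -m crank '{"linear":[[0.2,0.51,0],[0.2,0.51,0],[0.2,0.51,0],[0.2,0.51,0],[0,0,0],[0,0,0],[0,0,0],[0,0,0],[0,0,0],[0,0,0]],"spin":[0.9,0.9,0.9,0.9,1,1,1,1,1,1],"hand":[1,1,1,1,1,1,1,1,1,1]}' >/dev/null
python3 -m crank '{"linear":[[0,0,0],[0,0,0],[0,0,0],[0,0,0],[0,0,0],[0,0,0],[0,0,0],[0,0,0],[0,0,0],[0,0,0],[0,0,0]],"spin":[1,1,1,1,1,1,1,1,1,0.2,0],"hand":[1,1,1,1,1,1,1,1,1,1,1]}'>/dev/null
python3 - <<'E'
from h import *
p,r=st()
print((np.array([481,257,66])-p)@r/30, 'yaw y',np.arctan2(r[1,1],r[0,1]))
E
```

```text
t 6.42 pos [487.9 256.9 189.9] x [ 0.266  0.964 -0.001] y [ 0.964 -0.266 -0.   ] z [-0.001 -0.001 -1.   ] w 1.0 gf 0.0 F [-0.   0.5  0.4] q7 -0.51
[-0.05258297 -0.22033326  4.12905787] yaw y -0.2687641850994959
```

```bash
python3 -m crank '{"linear":[[-0.05,-0.22,0.8],[0,0,0.8],[0,0,0.8],[0,0,0.8],[0,0,0.6],[0,0,0.33],[0,0,0],[0,0,0],[0,0,0],[0,0,0],[0,0,0],[0,0,0]],"spin":[0,0,0,0,0,0,0,0,0,0,0,0],"hand":[1,1,1,1,1,1,1,-0.3,-0.4,-0.5,-0.6,-0.6]}' 20
python3 -m crank '{"linear":[[0,0,0],[0,0,0],[0,0,0],[0,0,0],[0,0,0],[0,0,0],[0,0,0],[0,0,0]],"spin":[0,0,0,0,0,0,0,0],"hand":[-0.6,-0.6,-0.6,-0.6,-0.6,-0.6,-0.6,-0.6]}' 20
python3 -c "
from h import *
c=cap('wrist','w2.png')"
```

```text
time: 7.42
eef_pos: [481.6, 257.4, 67.2]
eef_rot: [0.796, 0.606, 0.001, -0.0]
force: [-0.1, 1.2, -0.6]
width: 0.299
grip_force: 0.0
time: 8.08
eef_pos: [481.6, 257.4, 67.1]
eef_rot: [0.796, 0.606, 0.001, -0.0]
force: [-1.3, -0.4, 6.2]
width: 0.224
grip_force: 21.6
```

View pics/w2.png

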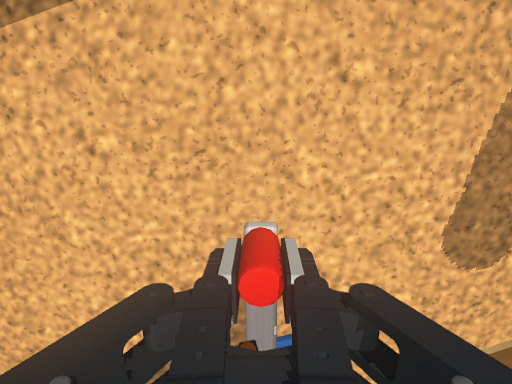

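The knob is gripped between the pads at (262,265), 19 mm wide, and stands symmetrically. Now I'll swing it on the arc.

```bash
python3 -m crank '{"linear":[[-0.015,-0.373,0],[-0.015,-0.373,0],[-0.015,-0.373,0],[-0.015,-0.373,0],[-0.015,-0.373,0],[-0.015,-0.373,0],[-0.015,-0.373,0],[-0.015,-0.373,0],[-0.015,-0.373,0],[-0.015,-0.373,0],[0,0,0]],"spin":[-1,-1,-1,-1,-1,-1,-1,-1,-1,-1,0],"hand":[-0.6,-0.6,-0.6,-0.6,-0.6,-0.6,-0.6,-0.6,-0.6,-0.6,-0.6]}' 20
python3 - <<'E'
from h import *
p,r=st(); b=np.array([445,122]); d=p[:2]-b; print('phi',np.arctan2(-d[0],d[1]),'r',np.hypot(*d),'yaw',np.arctan2(r[1,1],r[0,1]))
c=cap('top','t2.png')
E
```

```text
time: 9.05
eef_pos: [373.1, 242.1, 67.2]
eef_rot: [0.496, 0.869, 0.0, 0.001]
force: [4.2, -3.3, 2.1]
width: 0.226
grip_force: 21.2
t 9.05 pos [373.1 242.1  67.2] x [-0.509  0.861 -0.   ] y [0.861 0.509 0.001] z [ 0.001  0.    -1.   ] w 0.226 gf 21.2 F [ 4.2 -3.3  2.1] q7 0.07
phi 0.5398086446743406 r 139.96590645768217 yaw 0.5337823662347657
```

```bash
cat > s.py <<'E'
from h import *
p,r=st(); b=np.array([445,122]); d=p[:2]-b; print('phi',np.arctan2(-d[0],d[1]),'r',np.hypot(*d),'yaw',np.arctan2(r[1,1],r[0,1]))
E
python3 -m crank '{"linear":[[-0.015,0.373,0],[-0.015,0.373,0],[-0.015,0.373,0],[-0.015,0.373,0],[-0.015,0.373,0],[-0.015,0.373,0],[-0.015,0.373,0],[-0.015,0.373,0]],"spin":[1,1,1,1,1,1,1,1],"hand":[-0.6,-0.6,-0.6,-0.6,-0.6,-0.6,-0.6,-0.6]}' 20 >/dev/null
python3 -m crank '{"linear":[[-0.015,0.373,0],[-0.015,0.373,0],[-0.015,0.373,0],[-0.015,0.373,0],[-0.015,0.373,0],[-0.015,0.373,0],[-0.015,0.373,0],[-0.015,0.373,0],[0,0,0]],"spin":[1,1,1,1,1,1,1,1,0],"hand":[-0.6,-0.6,-0.6,-0.6,-0.6,-0.6,-0.6,-0.6,-0.6]}' 20 >/dev/null
python3 s.py
python3 -m crank '{"linear":[[-0.015,-0.373,0],[-0.015,-0.373,0],[-0.015,-0.373,0],[-0.015,-0.373,0],[-0.015,-0.373,0],[-0.015,-0.373,0],[-0.015,-0.373,0],[-0.015,-0.373,0]],"spin":[-1,-1,-1,-1,-1,-1,-1,-1],"hand":[-0.6,-0.6,-0.6,-0.6,-0.6,-0.6,-0.6,-0.6]}' 20 >/dev/null
python3 -m crank '{"linear":[[-0.015,-0.373,0],[-0.015,-0.373,0],[-0.015,-0.373,0],[-0.015,-0.373,0],[-0.015,-0.373,0],[-0.015,-0.373,0],[-0.015,-0.373,0],[-0.015,-0.373,0],[0,0,0]],"spin":[-1,-1,-1,-1,-1,-1,-1,-1,0],"hand":[-0.6,-0.6,-0.6,-0.6,-0.6,-0.6,-0.6,-0.6,-0.6]}' 20 >/dev/null
python3 s.py
python3 - <<'E'
from h import *
c=cap('top','t3.png')
a=cv2.imread('pics/t2.png');b=cv2.imread('pics/t3.png')
f=lambda i:cv2.resize(i[185:250,165:298],(800,391),interpolation=cv2.INTER_CUBIC)
cv2.imwrite('pics/c3.png',np.vstack([f(a)[:300],f(b)[:300]]))
E
```

```text
t 10.52 pos [541.5 223.5  67.1] x [0.688 0.726 0.001] y [ 0.726 -0.688  0.002] z [ 0.002 -0.    -1.   ] w 0.231 gf 21.9 F [-1.1 -0.5 10.2] q7 -0.69
phi -0.7604113264745971 r 140.02094834011035 yaw -0.7585648861111823
t 11.93 pos [373.2 242.2  67.1] x [-0.508  0.861 -0.001] y [0.861 0.508 0.001] z [ 0.001  0.    -1.   ] w 0.223 gf 21.5 F [ 4.6 -3.   4.3] q7 0.08
phi 0.5384075369707317 r 139.95277959714315 yaw 0.5333367701206526
```

View pics/c3.png

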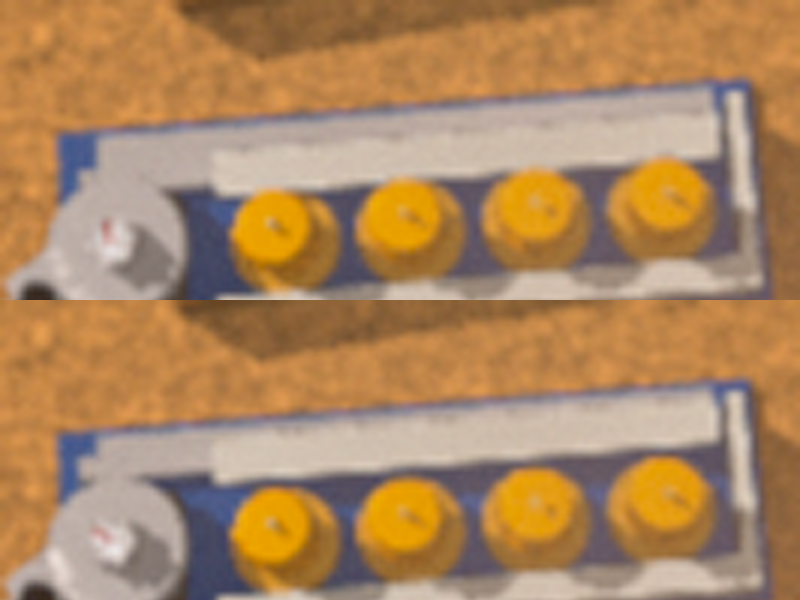

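The jaw has opened by about 7 mm more and the tick has turned counter-clockwise, so the ratchet is driving. I'll do two more strokes and check the force after each.

```bash

python3 -m crank '{"linear":[[-0.015,0.373,0],[-0.015,0.373,0],[-0.015,0.373,0],[-0.015,0.373,0],[-0.015,0.373,0],[-0.015,0.373,0],[-0.015,0.373,0],[-0.015,0.373,0]],"spin":[1,1,1,1,1,1,1,1],"hand":[-0.6,-0.6,-0.6,-0.6,-0.6,-0.6,-0.6,-0.6]}' 20 >/dev/null
python3 -m crank '{"linear":[[-0.015,0.373,0],[-0.015,0.373,0],[-0.015,0.373,0],[-0.015,0.373,0],[-0.015,0.373,0],[-0.015,0.373,0],[-0.015,0.373,0],[-0.015,0.373,0],[0,0,0]],"spin":[1,1,1,1,1,1,1,1,0],"hand":[-0.6,-0.6,-0.6,-0.6,-0.6,-0.6,-0.6,-0.6,-0.6]}' 20 >/dev/null
python3 s.py
python3 -m crank '{"linear":[[-0.015,-0.373,0],[-0.015,-0.373,0],[-0.015,-0.373,0],[-0.015,-0.373,0],[-0.015,-0.373,0],[-0.015,-0.373,0],[-0.015,-0.373,0],[-0.015,-0.373,0]],"spin":[-1,-1,-1,-1,-1,-1,-1,-1],"hand":[-0.6,-0.6,-0.6,-0.6,-0.6,-0.6,-0.6,-0.6]}' 20 >/dev/null
python3 -m crank '{"linear":[[-0.015,-0.373,0],[-0.015,-0.373,0],[-0.015,-0.373,0],[-0.015,-0.373,0],[-0.015,-0.373,0],[-0.015,-0.373,0],[-0.015,-0.373,0],[-0.015,-0.373,0],[0,0,0]],"spin":[-1,-1,-1,-1,-1,-1,-1,-1,0],"hand":[-0.6,-0.6,-0.6,-0.6,-0.6,-0.6,-0.6,-0.6,-0.6]}' 20 >/dev/null
python3 s.py
python3 - <<'E'
from h import *
c=cap('top','t4.png')
# jaw inner edge: white->blue/dark transition in columns between candles
for n in ('top0','t2','t3','t4'):
    i=cv2.imread(f'pics/{n}.png').astype(float); sat=i.max(2)-i.min(2)
    br=i.min(2)
    prof=br[190:235,216:221].mean(1); 
    # last row of bright jaw run
    big=cv2.resize(prof.reshape(-1,1),(1,450),interpolation=cv2.INTER_LINEAR)[:,0]
    idx=np.where(big>120)[0]; 
    g=np.where(np.diff(idx)>10)[0]; print(n,[ (a[0]/10+190,a[-1]/10+190) for a in np.split(idx,g+1)])
p=w(c,[(218.5,200),(218.5,210)],27);print('mm/px',(p[0]-p[1])/10)
E
```

```text
t 13.4 pos [541.4 223.6  67.1] x [0.687 0.726 0.001] y [ 0.726 -0.687  0.001] z [ 0.002  0.    -1.   ] w 0.227 gf 22.0 F [-1.1 -0.5 10.1] q7 -0.68
phi -0.7593979740403891 r 140.0452715002772 yaw -0.7578438625083824
t 14.82 pos [373.2 242.2  67.1] x [-0.509  0.861 -0.   ] y [0.861 0.509 0.001] z [ 0.001  0.    -1.   ] w 0.225 gf 21.5 F [ 4.8 -4.1  5. ] q7 0.09
phi 0.5386443307616035 r 139.98126170182343 yaw 0.533513655981292
top0 [(np.float64(204.4), np.float64(217.0)), (np.float64(234.0), np.float64(234.9))]
t2 [(np.float64(204.2), np.float64(216.7)), (np.float64(233.8), np.float64(234.9))]
t3 [(np.float64(204.2), np.float64(214.2)), (np.float64(233.8), np.float64(234.9))]
t4 [(np.float64(203.8), np.float64(211.8)), (np.float64(233.8), np.float64(234.9))]
mm/px [ 3.02331353 -0.20383589  0.        ]
```

Jaw travel so far is 5.2 px, about 15.7 mm or 1.57 rad. Another stroke is needed.

```bash

python3 -m crank '{"linear":[[-0.015,0.373,0],[-0.015,0.373,0],[-0.015,0.373,0],[-0.015,0.373,0],[-0.015,0.373,0],[-0.015,0.373,0],[-0.015,0.373,0],[-0.015,0.373,0]],"spin":[1,1,1,1,1,1,1,1],"hand":[-0.6,-0.6,-0.6,-0.6,-0.6,-0.6,-0.6,-0.6]}' 20 >/dev/null
python3 -m crank '{"linear":[[-0.015,0.373,0],[-0.015,0.373,0],[-0.015,0.373,0],[-0.015,0.373,0],[-0.015,0.373,0],[-0.015,0.373,0],[-0.015,0.373,0],[-0.015,0.373,0],[0,0,0]],"spin":[1,1,1,1,1,1,1,1,0],"hand":[-0.6,-0.6,-0.6,-0.6,-0.6,-0.6,-0.6,-0.6,-0.6]}' 20 >/dev/null
python3 -m crank '{"linear":[[-0.015,-0.373,0],[-0.015,-0.373,0],[-0.015,-0.373,0],[-0.015,-0.373,0],[-0.015,-0.373,0],[-0.015,-0.373,0],[-0.015,-0.373,0],[-0.015,-0.373,0]],"spin":[-1,-1,-1,-1,-1,-1,-1,-1],"hand":[-0.6,-0.6,-0.6,-0.6,-0.6,-0.6,-0.6,-0.6]}' 20 >/dev/null
python3 -m crank '{"linear":[[-0.015,-0.373,0],[-0.015,-0.373,0],[-0.015,-0.373,0],[-0.015,-0.373,0],[-0.015,-0.373,0],[-0.015,-0.373,0],[-0.015,-0.373,0],[-0.015,-0.373,0],[0,0,0],[0,0,0],[0,0,0]],"spin":[-1,-1,-1,-1,-1,-1,-1,-1,0,0,0],"hand":[-0.6,-0.6,-0.6,-0.6,-0.6,-0.6,-0.6,-0.6,-0.6,-0.6,-0.6]}' 20 >/dev/null
python3 s.py
cat > jaw.py <<'E'
from h import *
for n in ('top0','t5'):
    if n=='t5': cap('top','t5.png')
    i=cv2.imread(f'pics/{n}.png').astype(float)
    prof=i.min(2)[190:235,216:221].mean(1)
    big=cv2.resize(prof.reshape(-1,1),(1,450),interpolation=cv2.INTER_LINEAR)[:,0]
    idx=np.where(big>120)[0]; g=np.where(np.diff(idx)>10)[0]; print(n,[(a[0]/10+190,a[-1]/10+190) for a in np.split(idx,g+1)])
E
python3 jaw.py
```

```text
t 17.87 pos [374.6 242.9  67. ] x [-0.505  0.863 -0.001] y [0.863 0.505 0.002] z [ 0.002  0.001 -1.   ] w 0.228 gf 21.7 F [ 4.2 -3.1  7.1] q7 0.09
phi 0.5275258680966236 r 139.94088855993604 yaw 0.529003676372645
top0 [(np.float64(204.4), np.float64(217.0)), (np.float64(234.0), np.float64(234.9))]
t5 [(np.float64(202.0), np.float64(210.2)), (np.float64(233.8), np.float64(234.9))]
```

That reads about 2.05 rad, which is borderline, so I'll add a part stroke of about 0.3 rad.

```bash

python3 -m crank '{"linear":[[-0.015,0.373,0],[-0.015,0.373,0],[-0.015,0.373,0],[-0.015,0.373,0],[-0.015,0.373,0],[-0.015,0.373,0],[-0.015,0.373,0],[-0.015,0.373,0]],"spin":[1,1,1,1,1,1,1,1],"hand":[-0.6,-0.6,-0.6,-0.6,-0.6,-0.6,-0.6,-0.6]}' 20 >/dev/null
python3 -m crank '{"linear":[[-0.015,0.373,0],[-0.015,0.373,0],[-0.015,0.373,0],[-0.015,0.373,0],[-0.015,0.373,0],[-0.015,0.373,0],[-0.015,0.373,0],[-0.015,0.373,0],[0,0,0]],"spin":[1,1,1,1,1,1,1,1,0],"hand":[-0.6,-0.6,-0.6,-0.6,-0.6,-0.6,-0.6,-0.6,-0.6]}' 20 >/dev/null
python3 -m crank '{"linear":[[-0.015,-0.373,0],[-0.015,-0.373,0],[-0.015,-0.373,0],[-0.015,-0.373,0],[-0.015,-0.373,0],[-0.015,-0.373,0],[-0.015,-0.373,0],[-0.015,-0.373,0]],"spin":[-1,-1,-1,-1,-1,-1,-1,-1],"hand":[-0.6,-0.6,-0.6,-0.6,-0.6,-0.6,-0.6,-0.6]}' 20 
python3 -m crank '{"linear":[[-0.015,-0.373,0],[-0.015,-0.373,0],[-0.015,-0.373,0],[0,0,0],[0,0,0]],"spin":[-1,-1,-1,0,0],"hand":[-0.6,-0.6,-0.6,-0.6,-0.6]}' 20 
python3 s.py; python3 jaw.py
python3 - <<'E'
from h import *
b=cv2.imread('pics/t5.png')
cv2.imwrite('pics/c5.png',cv2.resize(b[185:250,165:298],(800,391),interpolation=cv2.INTER_CUBIC))
E
```

```text
time: 20.0
eef_pos: [460.0, 261.6, 67.1]
eef_rot: [0.743, 0.669, 0.001, 0.001]
force: [2.5, -5.1, 5.8]
width: 0.226
grip_force: 21.6
time: 20.42
eef_pos: [426.1, 261.0, 67.1]
eef_rot: [0.659, 0.752, 0.001, 0.0]
force: [2.0, -1.6, 6.5]
width: 0.227
grip_force: 21.7
t 20.42 pos [426.1 261.   67.1] x [-0.131  0.991  0.   ] y [0.991 0.131 0.001] z [ 0.001  0.001 -1.   ] w 0.227 gf 21.7 F [ 2.  -1.6  6.5] q7 -0.15
phi 0.13486337175047436 r 140.27767348176357 yaw 0.13131474287857883
top0 [(np.float64(204.4), np.float64(217.0)), (np.float64(234.0), np.float64(234.9))]
t5 [(np.float64(201.0), np.float64(209.2)), (np.float64(233.8), np.float64(234.9))]
```

View pics/c5.png

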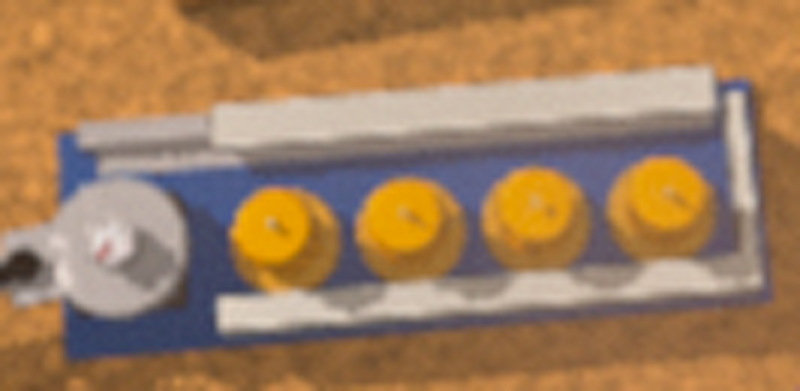

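The jaw is now clear of the feet, with its lip at about (330,140) against (300,190) before. That puts the bolt at about 2.4 rad. All four candles are still upright, with tops at (272,225), (403,214), (535,203) and (665,193). Next I'll release the knob and locate the candles and tray.

```bash

python3 -m crank '{"linear":[[0,0,0],[0,0,0],[0,0,0],[0,0,0],[0,0,0],[0,0,-0.7],[0,0,-0.7],[0,0,-0.7],[0,0,-0.7],[0,0,0]],"spin":[0,0,0,0,0,0.67,0,0,0,0],"hand":[0.2,0.2,0.2,0.2,0.2,1,1,1,1,1]}' 40
cat > go.py <<'E'
import sys
from h import *
p,r=st(); print('units',np.round((np.array([float(a) for a in sys.argv[1:4]])-p)@r/30,2))
E
python3 go.py 445 47 150
python3 - <<'E'
from h import *
c=cap('top','t6.png'); i=c['img'].astype(int)
C=np.array([(272,225),(403,214),(535,203),(665,193)])/6.015+[165,185]
print('cand',np.round(w(c,C,72)[:,:2],1).tolist())
# floor of tray (light wood) vs rim : fit rotated rect on inner floor z=6
b=cv2.imread('pics/t6.png')
cv2.imwrite('pics/c6.png',cv2.resize(b[125:195,183:298],(800,487),interpolation=cv2.INTER_CUBIC))
E
```

```text
time: 21.3
eef_pos: [427.3, 261.5, 153.6]
eef_rot: [0.68, 0.734, 0.002, 0.0]
force: [-0.5, 0.0, 0.6]
width: 1.001
grip_force: 0.0
t 21.3 pos [427.3 261.5 153.6] x [-0.076  0.997  0.003] y [0.997 0.076 0.004] z [ 0.004  0.003 -1.   ] w 1.001 gf 0.0 F [-0.5  0.   0.6] q7 -0.26
units [-7.18  0.05  0.1 ]
cand [[443.9, 46.0], [443.6, -15.5], [443.2, -77.7], [442.5, -139.1]]
```

View pics/c6.png

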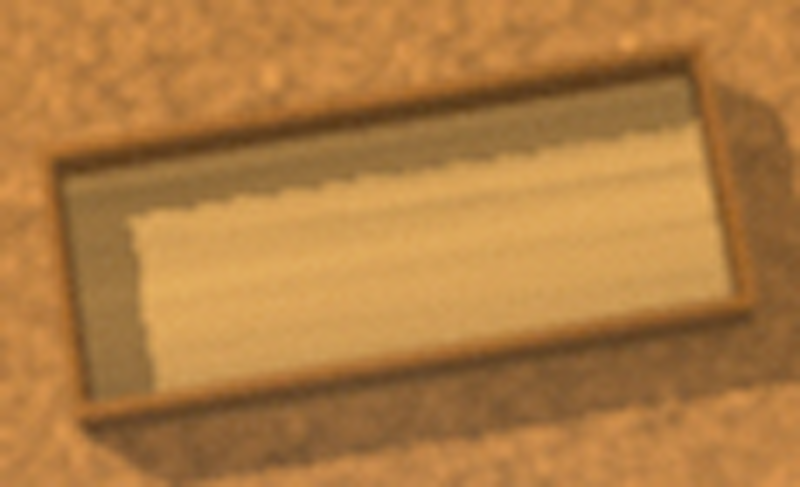

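The crop shows the tray rim's outer corners at (50,155), (698,50), (752,303) and (82,412).

```bash

python3 -m crank '{"linear":[[-0.9,0.01,0],[-0.9,0.01,0],[-0.9,0.01,0],[-0.9,0.01,0],[-0.9,0.01,0],[-0.9,0,0],[-0.9,0,0],[-0.88,0,0],[0,0,0],[0,0,0]],"spin":[0,0,0,0,0,0,0,0,0,0],"hand":[1,1,1,1,1,1,1,1,1,1]}' >/dev/null
python3 go.py 444 46.5 53
python3 - <<'E'
from h import *
from scipy.optimize import least_squares
c=cap('top')
q=np.array([(50,155),(698,50),(752,303),(82,412)])/6.957+[183,125]
L=np.array([(63,150),(63,-150),(-63,-150),(-63,150)])
def mod(v):
    a=v[2];return L@np.array([[np.cos(a),np.sin(a)],[-np.sin(a),np.cos(a)]])+v[:2]
s=least_squares(lambda v:(px(c,np.c_[mod(v),np.full(4,34)])-q).ravel(),[635,-53,.08])
print(s.x,s.fun.reshape(4,2).round(2).tolist()); print(w(c,q,34)[:,:2].round(1).tolist())
E
```

```text
t 22.18 pos [443.4  44.8 149.9] x [-0.073  0.997 -0.   ] y [ 0.997  0.073 -0.001] z [-0.001 -0.    -1.   ] w 1.0 gf 0.0 F [-0.2 -0.5  0. ] q7 0.16
units [0.06 0.03 3.23]
[ 6.40146478e+02 -5.30814667e+01  7.95700810e-02] [[-1.65, -1.03], [1.23, -1.29], [1.26, 0.76], [-0.82, 1.28]]
[[687.2, 96.6], [711.0, -193.3], [592.0, -204.1], [569.1, 88.8]]
```

```bash

python3 -m crank '{"linear":[[0.06,0.03,0.8],[0,0,0.8],[0,0,0.8],[0,0,0.5],[0,0,0.33],[0,0,0],[0,0,0],[0,0,0],[0,0,0],[0,0,0],[0,0,0],[0,0,0]],"spin":[0,0,0,0,0,0,0,0,0,0,0,0],"hand":[1,1,1,1,1,1,-0.4,-0.4,-0.4,-0.4,-0.4,-0.4]}' 40
python3 -m crank '{"linear":[[0,0,0],[0,0,0],[0,0,-0.3],[0,0,-0.6],[0,0,-0.8],[0,0,-0.8],[0,0,-0.8],[0,0,0],[0,0,0]],"spin":[0,0,0,0,0,0,0,0,0],"hand":[-0.4,-0.4,-0.4,-0.4,-0.4,-0.4,-0.4,-0.4,-0.4]}' 40
python3 go.py 635 41 150
python3 -c "
from h import *
cap('wrist','w7.png')"
```

```text
time: 23.23
eef_pos: [444.8, 48.3, 54.4]
eef_rot: [0.68, 0.734, 0.001, 0.0]
force: [-1.7, 0.4, 6.3]
width: 0.407
grip_force: 39.2
time: 23.98
eef_pos: [445.0, 48.3, 153.9]
eef_rot: [0.679, 0.734, 0.001, 0.001]
force: [0.0, -0.4, -2.7]
width: 0.41
grip_force: 41.6
t 23.98 pos [445.   48.3 153.9] x [-0.077  0.997  0.001] y [0.997 0.077 0.003] z [ 0.003  0.001 -1.   ] w 0.41 gf 41.6 F [ 0.  -0.4 -2.7] q7 0.16
units [-0.73  6.3   0.15]
```

View pics/w7.png

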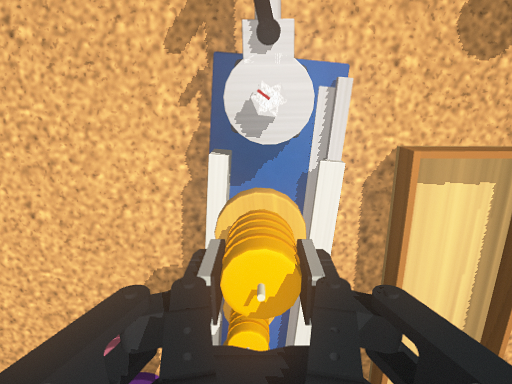

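The candle is held centred and upright, with its wick at (262,292). The red tick on the bolt has turned well over. The tray's near-left rim corner is at (400,147), which I'll use as a cross-check.

```bash

python3 -c "
from h import *
c=cap('wrist'); print(w(c,[(400,147)],34).round(1), w(c,[(268,96)],65).round(1))"
python3 go.py 622.6 38.9 100
```

```text
[[552.7  96.3  34. ]] [[442.8 126.2  65. ]]
t 24.08 pos [443.9  48.2 152.3] x [-0.077  0.997  0.   ] y [ 0.997  0.077 -0.001] z [-0.001  0.    -1.   ] w 0.409 gf 41.6 F [-0.7 -0.2 -1.7] q7 0.16
units [-0.77  5.92  1.74]
```

```bash

python3 -m crank '{"linear":[[-0.1,0.74,0],[-0.1,0.74,0],[-0.1,0.74,0],[-0.1,0.74,0],[-0.1,0.74,0],[-0.1,0.74,0],[-0.1,0.74,0],[-0.07,0.74,0],[0,0,0],[0,0,0],[0,0,0]],"spin":[0,0,0,0,0,0,0,0,0,0,0],"hand":[-0.4,-0.4,-0.4,-0.4,-0.4,-0.4,-0.4,-0.4,-0.4,-0.4,-0.4]}' >/dev/null
python3 go.py 622.6 38.9 100
python3 - <<'E'
from h import *
c=cap('wrist','w8.png'); a=.08;Rm=np.array([[np.cos(a),-np.sin(a)],[np.sin(a),np.cos(a)]])
for L in ((63,150),(-63,150),(-63,30),(63,30),(57,144),(-57,144)): print(L,px(c,[*(Rm@L+[640,-53]),34])[0].round(0))
E
```

```text
t 25.0 pos [621.9  38.3 151. ] x [-0.076  0.997 -0.   ] y [ 0.997  0.076 -0.003] z [-0.003 -0.    -1.   ] w 0.406 gf 41.5 F [-0.2  0.2 -1.7] q7 0.22
units [0.02 0.03 1.7 ]
(63, 150) [356. 124.]
(-63, 150) [195. 124.]
(-63, 30) [203. 262.]
(63, 30) [345. 262.]
(57, 144) [348. 131.]
(-57, 144) [203. 132.]
```

View pics/w8.png

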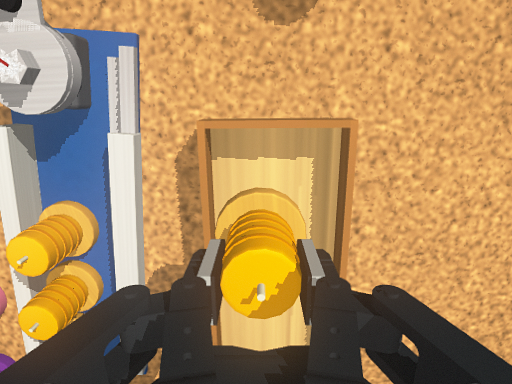

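The tray's outer corners are at (197,121) and (357,119), within 1-2 px of the model across. So the tray centre is about (641,-52) with yaw 0.08. Placing the candle.

```bash

python3 -m crank '{"linear":[[0.02,0.03,0.8],[0,0,0.8],[0,0,0.8],[0,0,0.4],[0,0,0.2],[0,0,0.2],[0,0,0],[0,0,0],[0,0,0],[0,0,0],[0,0,0]],"spin":[0,0,0,0,0,0,0,0,0,0,0],"hand":[-0.4,-0.4,-0.4,-0.4,-0.4,-0.4,-0.4,-0.4,-0.4,-0.4,-0.4]}'
python3 -m crank '{"linear":[[0,0,0],[0,0,0],[0,0,0],[0,0,0],[0,0,-0.3],[0,0,-0.8],[0,0,-0.8],[0,0,-0.8],[0,0,-0.5],[0,0,0]],"spin":[0,0,0,0,0,0,0,0,0,0],"hand":[0,0.2,0.4,0.4,0.4,1,1,1,1,1]}'
python3 go.py 444.5 -15 150
```

```text
time: 25.97
eef_pos: [624.6, 39.2, 57.4]
eef_rot: [0.68, 0.734, 0.0, 0.0]
force: [0.2, 0.3, -1.8]
width: 0.406
grip_force: 41.6
time: 26.8
eef_pos: [626.1, 38.9, 156.9]
eef_rot: [0.68, 0.733, 0.002, 0.002]
force: [0.6, -0.3, 0.0]
width: 1.001
grip_force: 0.0
t 26.8 pos [626.1  38.9 156.9] x [-0.076  0.997  0.   ] y [0.997 0.076 0.006] z [ 0.006  0.001 -1.   ] w 1.001 gf 0.0 F [ 0.6 -0.3  0. ] q7 0.22
units [-1.33 -6.17  0.19]
```

```bash

python3 -m crank '{"linear":[[-0.165,-0.77,0],[-0.165,-0.77,0],[-0.165,-0.77,0],[-0.165,-0.77,0],[-0.165,-0.77,0],[-0.165,-0.77,0],[-0.165,-0.77,0],[-0.165,-0.77,0],[0,0,0],[0,0,0],[0,0,0]],"spin":[0,0,0,0,0,0,0,0,0,0,0],"hand":[1,1,1,1,1,1,1,1,1,1,1]}' >/dev/null
python3 go.py 444.5 -15 54
python3 - <<'E'
from h import *
c=cap('top','t9.png')
cv2.imwrite('pics/c9.png',cv2.resize(cv2.imread('pics/t9.png')[125:245,165:325],(800,600),interpolation=cv2.INTER_CUBIC))
E
```

```text
t 27.72 pos [443.7 -14.2 152.8] x [-0.077  0.997  0.   ] y [0.997 0.077 0.001] z [ 0.001  0.    -1.   ] w 1.0 gf 0.0 F [-0.5 -0.1 -0.3] q7 0.3
units [-0.03  0.02  3.29]
```

View pics/c9.png

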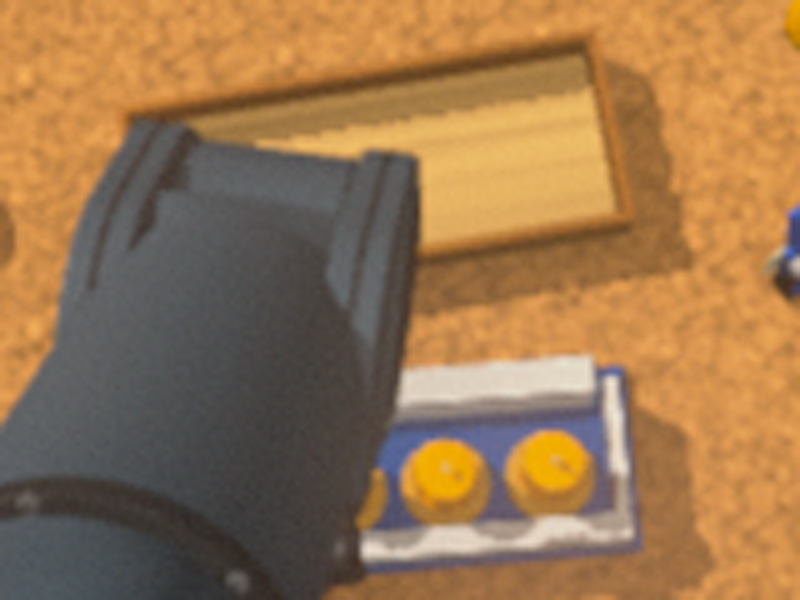

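The arm hides candle 0, but candles 2 and 3 are still in place at (445,465) and (550,455). Grasping candle 1.

```bash

python3 -m crank '{"linear":[[-0.03,0.02,0.8],[0,0,0.8],[0,0,0.8],[0,0,0.5],[0,0,0.35],[0,0,0],[0,0,0],[0,0,0],[0,0,0],[0,0,0],[0,0,0],[0,0,0]],"spin":[0,0,0,0,0,0,0,0,0,0,0,0],"hand":[1,1,1,1,1,1,-0.4,-0.4,-0.4,-0.4,-0.4,-0.4]}' 40
python3 -m crank '{"linear":[[0,0,0],[0,0,0],[0,0,-0.3],[0,0,-0.6],[0,0,-0.8],[0,0,-0.8],[0,0,-0.8],[0,0,0],[0,0,0]],"spin":[0,0,0,0,0,0,0,0,0],"hand":[-0.4,-0.4,-0.4,-0.4,-0.4,-0.4,-0.4,-0.4,-0.4]}' 40
python3 go.py 628.1 -22.4 150
```

```text
time: 28.77
eef_pos: [444.3, -15.1, 56.0]
eef_rot: [0.68, 0.734, 0.001, 0.001]
force: [-0.7, 0.3, 6.5]
width: 0.41
grip_force: 39.2
time: 29.52
eef_pos: [444.2, -14.9, 155.1]
eef_rot: [0.679, 0.734, 0.001, 0.001]
force: [-0.1, 0.4, -3.3]
width: 0.403
grip_force: 41.7
t 29.52 pos [444.2 -14.9 155.1] x [-0.077  0.997  0.001] y [0.997 0.077 0.003] z [ 0.003  0.001 -1.   ] w 0.403 gf 41.7 F [-0.1  0.4 -3.3] q7 0.31
units [-0.72  6.09  0.19]
```

```bash

python3 -m crank '{"linear":[[-0.09,0.76,0],[-0.09,0.76,0],[-0.09,0.76,0],[-0.09,0.76,0],[-0.09,0.76,0],[-0.09,0.76,0],[-0.09,0.76,0],[-0.09,0.76,0],[0,0,0],[0,0,0],[0,0,0]],"spin":[0,0,0,0,0,0,0,0,0,0,0],"hand":[-0.4,-0.4,-0.4,-0.4,-0.4,-0.4,-0.4,-0.4,-0.4,-0.4,-0.4]}' >/dev/null
python3 go.py 628.1 -22.4 55
```

```text
t 30.43 pos [625.7 -22.9 152.4] x [-0.076  0.997  0.   ] y [ 0.997  0.076 -0.003] z [-0.003  0.    -1.   ] w 0.408 gf 41.6 F [ 1.1 -0.2 -2.4] q7 0.33
units [0.01 0.09 3.25]
```

```bash

python3 -m crank '{"linear":[[0.01,0.04,0.8],[0,0,0.8],[0,0,0.8],[0,0,0.45],[0,0,0.2],[0,0,0.2],[0,0,0],[0,0,0],[0,0,0],[0,0,0],[0,0,0]],"spin":[0,0,0,0,0,0,0,0,0,0,0],"hand":[-0.4,-0.4,-0.4,-0.4,-0.4,-0.4,-0.4,-0.4,-0.4,-0.4,-0.4]}'
python3 go.py 628.1 -22.4 55
python3 -m crank '{"linear":[[0,0,0],[0,0,0],[0,0,0],[0,0,0],[0,0,-0.3],[0,0,-0.8],[0,0,-0.8],[0,0,-0.8],[0,0,-0.5],[0,0,0]],"spin":[0,0,0,0,0,0,0,0,0,0],"hand":[0,0.2,0.4,0.4,0.4,1,1,1,1,1]}' >/dev/null
python3 go.py 444 -77.3 150
```

```text
time: 31.35
eef_pos: [628.7, -22.5, 57.4]
eef_rot: [0.68, 0.734, 0.0, 0.0]
force: [0.1, -0.3, -2.3]
width: 0.405
grip_force: 41.7
t 31.35 pos [628.7 -22.5  57.4] x [-0.076  0.997 -0.   ] y [0.997 0.076 0.001] z [ 0.001  0.    -1.   ] w 0.405 gf 41.7 F [ 0.1 -0.3 -2.3] q7 0.38
units [ 0.   -0.02  0.08]
t 32.18 pos [630.2 -23.  156.9] x [-0.076  0.997 -0.001] y [0.997 0.076 0.006] z [ 0.006 -0.    -1.   ] w 0.998 gf 0.0 F [0.9 0.3 0.2] q7 0.33
units [-1.33 -6.33  0.19]
```

```bash

python3 -m crank '{"linear":[[-0.166,-0.79,0],[-0.166,-0.79,0],[-0.166,-0.79,0],[-0.166,-0.79,0],[-0.166,-0.79,0],[-0.166,-0.79,0],[-0.166,-0.79,0],[-0.166,-0.79,0],[0,0,0],[0,0,0],[0,0,0]],"spin":[0,0,0,0,0,0,0,0,0,0,0],"hand":[1,1,1,1,1,1,1,1,1,1,1]}' >/dev/null
python3 go.py 444 -77.3 54
python3 - <<'E'
from h import *
c=cap('top','t10.png'); i=c['img']
hsv=cv2.cvtColor(i,cv2.COLOR_RGB2HSV)
m=cv2.inRange(hsv,(18,225,150),(30,255,255))
n,l,s,ce=cv2.connectedComponentsWithStats(m)
for k in range(1,n):
    if s[k,4]>25: print(s[k].tolist(),ce[k].round(1),w(c,[ce[k]],60)[0,:2].round(0))
E
```

```text
t 33.1 pos [443.  -76.5 152.8] x [-0.076  0.997  0.   ] y [0.997 0.076 0.001] z [ 0.001  0.    -1.   ] w 0.998 gf 0.0 F [ 0.6  0.4 -0.3] q7 0.45
units [-0.03  0.03  3.29]
[114, 92, 18, 18, 252] [122.1 100.5] [848. 293.]
[387, 92, 43, 35, 760] [406.8 108.6] [ 743. -574.]
[89, 94, 18, 18, 250] [ 97.7 102.3] [848. 367.]
[40, 97, 18, 19, 261] [ 48.6 105.9] [848. 515.]
[64, 96, 19, 17, 255] [ 73.3 104.1] [848. 441.]
[11, 105, 20, 18, 286] [ 20.8 113.4] [830. 597.]
[0, 107, 6, 16, 72] [  2.  114.1] [833. 652.]
[322, 117, 16, 20, 218] [330.2 126.5] [ 706. -334.]
[14, 129, 20, 19, 297] [ 23.4 138.3] [749. 585.]
[393, 128, 40, 19, 418] [411.2 135.8] [ 654. -571.]
[0, 132, 9, 18, 131] [  3.4 139.8] [749. 643.]
[17, 155, 20, 19, 306] [ 26.6 163.9] [668. 572.]
[0, 157, 12, 19, 182] [  4.7 165.4] [668. 634.]
[204, 157, 13, 14, 136] [209.8 163.2] [623.  38.]
[441, 165, 47, 24, 325] [467.4 174.9] [ 519. -711.]
[434, 195, 49, 24, 421] [459.2 204.9] [ 433. -668.]
[272, 212, 10, 11, 76] [276.3 217.4] [ 443. -142.]
[0, 218, 16, 86, 1032] [  5.8 257.2] [401. 613.]
[14, 218, 16, 84, 931] [ 21.5 259.5] [390. 571.]
[483, 223, 20, 13, 172] [493.3 229.5] [ 355. -746.]
```

```bash

python3 -m crank '{"linear":[[-0.03,0.03,0.8],[0,0,0.8],[0,0,0.8],[0,0,0.5],[0,0,0.35],[0,0,0],[0,0,0],[0,0,0],[0,0,0],[0,0,0],[0,0,0],[0,0,0]],"spin":[0,0,0,0,0,0,0,0,0,0,0,0],"hand":[1,1,1,1,1,1,-0.4,-0.4,-0.4,-0.4,-0.4,-0.4]}' 40
python3 -m crank '{"linear":[[0,0,0],[0,0,0],[0,0,-0.3],[0,0,-0.6],[0,0,-0.8],[0,0,-0.8],[0,0,-0.8],[0,0,0],[0,0,0]],"spin":[0,0,0,0,0,0,0,0,0],"hand":[-0.4,-0.4,-0.4,-0.4,-0.4,-0.4,-0.4,-0.4,-0.4]}' 40
python3 go.py 633 -84.2 150
```

```text
time: 34.15
eef_pos: [443.8, -77.4, 56.0]
eef_rot: [0.68, 0.734, 0.001, 0.001]
force: [-0.5, -0.2, 6.9]
width: 0.408
grip_force: 39.2
time: 34.9
eef_pos: [443.8, -77.3, 155.4]
eef_rot: [0.679, 0.734, 0.001, 0.001]
force: [-1.0, -0.5, -1.9]
width: 0.406
grip_force: 41.7
t 34.9 pos [443.8 -77.3 155.4] x [-0.077  0.997  0.   ] y [0.997 0.077 0.003] z [ 0.003  0.    -1.   ] w 0.406 gf 41.7 F [-1.  -0.5 -1.9] q7 0.45
units [-0.71  6.27  0.2 ]
```

```bash

python3 -m crank '{"linear":[[-0.09,0.78,0],[-0.09,0.78,0],[-0.09,0.78,0],[-0.09,0.78,0],[-0.09,0.78,0],[-0.09,0.78,0],[-0.09,0.78,0],[-0.09,0.8,0],[0,0,0],[0,0,0],[0,0,0]],"spin":[0,0,0,0,0,0,0,0,0,0,0],"hand":[-0.4,-0.4,-0.4,-0.4,-0.4,-0.4,-0.4,-0.4,-0.4,-0.4,-0.4]}' >/dev/null
python3 go.py 633 -84.2 55
python3 -m crank '{"linear":[[0.01,0.03,0.8],[0,0,0.8],[0,0,0.8],[0,0,0.45],[0,0,0.25],[0,0,0.2],[0,0,0],[0,0,0],[0,0,0],[0,0,0],[0,0,0]],"spin":[0,0,0,0,0,0,0,0,0,0,0],"hand":[-0.4,-0.4,-0.4,-0.4,-0.4,-0.4,-0.4,-0.4,-0.4,-0.4,-0.4]}' >/dev/null
python3 go.py 633 -84.2 55
python3 -m crank '{"linear":[[0,0,0],[0,0,0],[0,0,0],[0,0,0],[0,0,-0.3],[0,0,-0.8],[0,0,-0.8],[0,0,-0.8],[0,0,-0.5],[0,0,0]],"spin":[0,0,0,0,0,0,0,0,0,0],"hand":[0,0.2,0.4,0.4,0.4,1,1,1,1,1]}' >/dev/null
python3 go.py 443.5 -139 150
```

```text
t 35.82 pos [630.7 -84.7 152.6] x [-0.076  0.997  0.   ] y [ 0.997  0.076 -0.003] z [-0.003  0.    -1.   ] w 0.405 gf 41.6 F [ 0.6  0.6 -2.8] q7 0.43
units [0.01 0.09 3.25]
t 36.73 pos [633.4 -84.3  55.7] x [-0.076  0.997 -0.   ] y [0.997 0.076 0.001] z [ 0.001 -0.    -1.   ] w 0.405 gf 42.1 F [ 0.6  0.8 -2.6] q7 0.48
units [ 0.01 -0.01  0.02]
t 37.57 pos [634.9 -85.  155.5] x [-0.076  0.997 -0.001] y [0.997 0.076 0.006] z [ 0.006 -0.001 -1.   ] w 1.0 gf 0.0 F [ 0.2 -1.4  0.6] q7 0.43
units [-1.31 -6.5   0.15]
```

```bash

python3 -m crank '{"linear":[[-0.164,-0.81,0],[-0.164,-0.81,0],[-0.164,-0.81,0],[-0.164,-0.81,0],[-0.164,-0.81,0],[-0.164,-0.81,0],[-0.164,-0.81,0],[-0.164,-0.81,0],[0,0,0],[0,0,0],[0,0,0]],"spin":[0,0,0,0,0,0,0,0,0,0,0],"hand":[1,1,1,1,1,1,1,1,1,1,1]}' >/dev/null
python3 go.py 443.5 -139 54
python3 -m crank '{"linear":[[-0.03,0.03,0.8],[0,0,0.8],[0,0,0.8],[0,0,0.5],[0,0,0.35],[0,0,0],[0,0,0],[0,0,0],[0,0,0],[0,0,0],[0,0,0],[0,0,0]],"spin":[0,0,0,0,0,0,0,0,0,0,0,0],"hand":[1,1,1,1,1,1,-0.4,-0.4,-0.4,-0.4,-0.4,-0.4]}' 40
python3 -m crank '{"linear":[[0,0,0],[0,0,0],[0,0,-0.3],[0,0,-0.6],[0,0,-0.8],[0,0,-0.8],[0,0,-0.8],[0,0,0],[0,0,0]],"spin":[0,0,0,0,0,0,0,0,0],"hand":[-0.4,-0.4,-0.4,-0.4,-0.4,-0.4,-0.4,-0.4,-0.4]}' 40
python3 go.py 637.9 -146 150
```

```text
t 38.48 pos [ 442.9 -138.3  151.3] x [-0.076  0.997 -0.   ] y [0.997 0.076 0.001] z [ 0.001  0.    -1.   ] w 0.998 gf 0.0 F [0.7 0.  0.1] q7 0.59
units [-0.03  0.01  3.24]
time: 39.48
eef_pos: [443.7, -139.3, 54.4]
eef_rot: [0.68, 0.734, 0.0, 0.001]
force: [-0.6, 0.6, 4.4]
width: 0.407
grip_force: 39.3
time: 40.23
eef_pos: [443.8, -139.2, 154.0]
eef_rot: [0.679, 0.734, 0.001, 0.001]
force: [-0.3, 0.2, -2.7]
width: 0.407
grip_force: 41.8
t 40.23 pos [ 443.8 -139.2  154. ] x [-0.077  0.997 -0.   ] y [0.997 0.077 0.003] z [ 0.003 -0.    -1.   ] w 0.407 gf 41.8 F [-0.3  0.2 -2.7] q7 0.6
units [-0.72  6.43  0.15]
```

```bash

python3 -m crank '{"linear":[[-0.09,0.8,0],[-0.09,0.8,0],[-0.09,0.8,0],[-0.09,0.8,0],[-0.09,0.8,0],[-0.09,0.8,0],[-0.09,0.8,0],[-0.09,0.82,0],[0,0,0],[0,0,0],[0,0,0]],"spin":[0,0,0,0,0,0,0,0,0,0,0],"hand":[-0.4,-0.4,-0.4,-0.4,-0.4,-0.4,-0.4,-0.4,-0.4,-0.4,-0.4]}' >/dev/null
python3 go.py 637.9 -146 54
python3 -m crank '{"linear":[[0.01,0.03,0.8],[0,0,0.8],[0,0,0.8],[0,0,0.45],[0,0,0.25],[0,0,0.15],[0,0,0],[0,0,0],[0,0,0],[0,0,0],[0,0,0]],"spin":[0,0,0,0,0,0,0,0,0,0,0],"hand":[-0.4,-0.4,-0.4,-0.4,-0.4,-0.4,-0.4,-0.4,-0.4,-0.4,-0.4]}' >/dev/null
python3 go.py 637.9 -146 54
python3 -m crank '{"linear":[[0,0,0],[0,0,0],[0,0,0],[0,0,0],[0,0,-0.3],[0,0,-0.8],[0,0,-0.8],[0,0,-0.8],[0,0,-0.8],[0,0,-0.8],[0,0,0]],"spin":[0,0,0,0,0,0,0,0,0,0,0],"hand":[0,0.2,0.4,0.4,0.4,1,1,1,1,1,1]}' >/dev/null
python3 go.py 460 -390 200
python3 - <<'E'
from h import *
for nm in ('top','side'):
    c=cap(nm,nm+'11.png'); hsv=cv2.cvtColor(c['img'],cv2.COLOR_RGB2HSV)
    for col,lo,hi in (('green',(45,120,50),(80,255,255)),('blue',(105,150,60),(125,255,255)),('white',(0,0,150),(180,60,255))):
        m=cv2.inRange(hsv,lo,hi); n,l,s,ce=cv2.connectedComponentsWithStats(m)
        for k in range(1,n):
            if 8<s[k,4]<400 and (nm=='side' or 290<ce[k][0]<370 and 150<ce[k][1]<245): print(nm,col,s[k].tolist(),ce[k].round(1),w(c,[ce[k]],70)[0,:2].round(0))
E
```

```text
t 41.15 pos [ 635.4 -146.1  151.1] x [-0.076  0.997  0.001] y [ 0.997  0.076 -0.003] z [-0.003  0.    -1.   ] w 0.405 gf 41.7 F [-0.3 -0.1 -3.4] q7 0.52
units [-0.01  0.09  3.24]
t 42.07 pos [ 638.1 -145.8   55.9] x [-0.076  0.997 -0.   ] y [0.997 0.076 0.001] z [ 0.001 -0.    -1.   ] w 0.408 gf 41.8 F [ 0.3  0.  -2.8] q7 0.57
units [-0.01 -0.01  0.06]
t 42.98 pos [ 639.9 -146.9  189.9] x [-0.076  0.997 -0.002] y [0.997 0.076 0.007] z [ 0.008 -0.002 -1.   ] w 0.996 gf 0.0 F [ 0.1 -0.6  0.5] q7 0.51
units [-7.63 -6.59 -0.37]
top green [336, 221, 10, 3, 19] [340.3 222.4] [ 411. -320.]
top white [323, 173, 11, 7, 35] [327.9 176.1] [ 549. -303.]
top white [331, 215, 13, 4, 40] [337.1 216.9] [ 428. -313.]
side green [298, 82, 8, 34, 86] [301.   96.6] [ 446. -904.]
side green [319, 86, 8, 12, 54] [322.4  91.4] [ 354. -995.]
side green [316, 97, 9, 29, 139] [320.3 112.2] [ 367. -727.]
side green [293, 150, 5, 24, 57] [295.3 161.3] [ 447. -287.]
side green [301, 151, 9, 24, 63] [305.  161.5] [ 418. -291.]
side blue [261, 149, 7, 16, 58] [264.2 156.7] [ 542. -304.]
side blue [252, 152, 7, 13,
[... 405 characters left out ...]
0, 119, 11, 22, 102] [  3.9 128.7] [1445. -379.]
side white [10, 133, 23, 20, 102] [ 21.  140.8] [1329. -296.]
side white [9, 143, 6, 7, 15] [ 11.7 146. ] [1334. -255.]
side white [158, 151, 27, 17, 396] [171.3 159.4] [ 814. -242.]
side white [19, 159, 3, 4, 9] [ 19.9 160.3] [1249. -167.]
side white [299, 161, 3, 5, 9] [299.8 163.1] [ 433. -278.]
side white [253, 165, 5, 9, 17] [255.1 169.3] [ 559. -218.]
side white [17, 168, 4, 5, 13] [ 18.4 170.7] [1216. -107.]
side white [451, 224, 8, 9, 9] [454.3 228. ] [64. -1.]
side white [462, 234, 47, 13, 51] [484.3 242.4] [12. 47.]
side white [264, 251, 6, 19, 50] [266.4 260.6] [488. 177.]
side white [137, 310, 15, 15, 135] [144.6 317.9] [682. 358.]
```

```bash
python3 go.py 488 -350 230
python3 -m crank '{"linear":[[-0.64,-0.56,-0.13],[-0.64,-0.56,-0.13],[-0.64,-0.56,-0.13],[-0.64,-0.56,-0.13],[-0.64,-0.56,-0.13],[-0.64,-0.56,-0.13],[-0.64,-0.56,-0.13],[-0.64,-0.56,-0.13],[-0.64,-0.56,-0.13],[-0.64,-0.56,-0.13],[0,0,0],[0,0,0]],"spin":[0,0,0,0,0,0,0,0,0,0,0,0],"hand":[1,1,1,1,1,1,1,1,1,1,1,1]}' 
python3 - <<'E'
from h import *
c=cap('wrist','w12.png'); st(); i=cv2.imread('pics/w12.png')
t=cap('top','t12.png'); o=np.zeros((384,800,3),np.uint8); o[:,:512]=i
o[:222,512:]=cv2.resize(cv2.imread('pics/t12.png')[128:200,188:281],(288,222),interpolation=cv2.INTER_CUBIC)
cv2.imwrite('pics/c12.png',o)
E
```

```text
t 43.08 pos [ 638.2 -145.9  185.7] x [-0.076  0.997 -0.001] y [0.997 0.076 0.002] z [ 0.003 -0.    -1.   ] w 1.002 gf 0.0 F [-1.3  0.1 -0.8] q7 0.51
units [-6.4  -5.51 -1.49]
time: 44.08
eef_pos: [483.3, -351.2, 222.7]
eef_rot: [0.681, 0.732, -0.0, -0.0]
force: [-0.1, 0.9, -0.5]
width: 0.992
grip_force: 0.0
t 44.13 pos [ 484.5 -349.8  222.4] x [-0.075  0.997  0.001] y [ 0.997  0.075 -0.001] z [-0.001  0.001 -1.   ] w 1.0 gf 0.0 F [-0.2 -0.1  0.1] q7 0.88
```

View pics/c12.png

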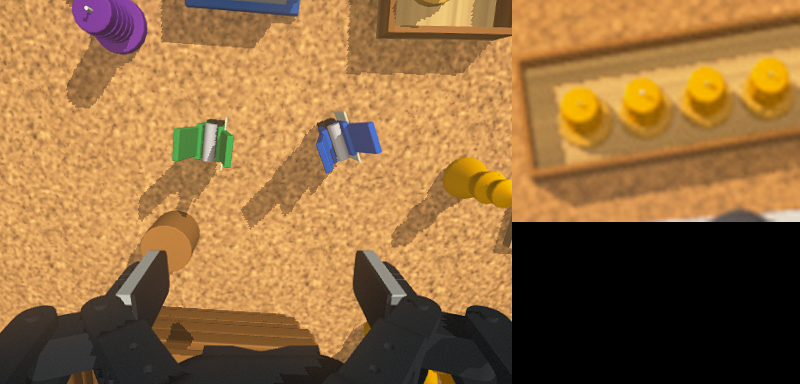

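The inset shows all four candles upright in the tray. The wrist picture shows the green clip with blades at (186,144) and (230,148), and the blue clip with blades at (327,155) and (366,138), turned slightly. I'll fit their poses from the colour masks.

```bash
cat > clip.py <<'E'
from h import *
from scipy.optimize import differential_evolution
def quads(sg):
    P=[]
    for xo in (15,11):
        for zz in (5,45):
            for y in (-14,14): P.append([sg*(xo*.969+zz*.247),y,45+zz*.969-xo*.247])
    return np.array(P)
Q=[quads(1),quads(-1)]
def fit(c,col,x0):
    hsv=cv2.cvtColor(c['img'],cv2.COLOR_RGB2HSV); lo,hi={'g':((45,110,30),(80,255,255)),'b':((105,130,30),(125,255,255))}[col]
    m=cv2.inRange(hsv,lo,hi)>0
    u=px(c,[*x0,70])[0]; X,Y=np.meshgrid(range(512),range(384)); m&=np.hypot(X-u[0],Y-u[1])<60
    def ren(v):
        a=v[2];Rm=np.array([[np.cos(a),-np.sin(a)],[np.sin(a),np.cos(a)]]); im=np.zeros(m.shape,np.uint8)
        for q in Q:
            W=np.c_[q[:,:2]@Rm.T+v[:2],q[:,2]]
            cv2.fillConvexPoly(im,cv2.convexHull((px(c,W)*16).round().astype(np.int32)),1,shift=4)
        return im>0
    f=lambda v:-(ren(v)&m).sum()/max(1,(ren(v)|m).sum())
    r=differential_evolution(f,[(x0[0]-25,x0[0]+25),(x0[1]-25,x0[1]+25),(-.8,.8)],seed=1,maxiter=60,popsize=15)
    return r.x,-r.fun,m.sum()
if __name__=='__main__':
    c=cap('wrist')
    print('green',fit(c,'g',(430,-315))); print('blue',fit(c,'b',(548,-303)))
E
python3 clip.py; python3 - <<'E'
from h import *
E
```

```text
green (array([ 4.29988252e+02, -3.20229233e+02, -7.15244623e-02]), np.float64(0.6955445544554455), np.int64(1494))
blue (array([ 5.56216103e+02, -3.09149264e+02,  4.48195062e-01]), np.float64(0.3570924488355681), np.int64(651))
```

```bash
sed -i "s/'b':((105,130,30),(125,255,255))/'b':((100,90,20),(130,255,255))/" clip.py; python3 - <<'E'
from h import *
import clip
c=cap('wrist'); hsv=cv2.cvtColor(c['img'],cv2.COLOR_RGB2HSV)
for p in ((368,138),(375,145),(327,158),(323,145),(358,140),(186,144),(228,150)): print(p,hsv[p[1],p[0]])
print('blue',clip.fit(c,'b',(548,-303)))
for n in ('w12.png',):
  i=c['img']
  x,_,m=clip.fit(c,'g',(430,-315))
# principal edges: list mask extents
m=cv2.inRange(hsv,(100,90,20),(130,255,255)); k,l,s,ce=cv2.connectedComponentsWithStats(m)
for j in range(1,k):
    if s[j,4]>60:
        r=cv2.minAreaRect(np.argwhere(l==j)[:,::-1].astype(np.float32)); print(s[j].tolist(),cv2.boxPoints(r).round(0).tolist())
E
```

```text
(368, 138) [112 137 158]
(375, 145) [110 175 214]
(327, 158) [111 155 181]
(323, 145) [111 153 178]
(358, 140) [116  96 109]
(186, 144) [ 54 135 132]
(228, 150) [ 59 139 176]
blue (array([ 5.55859599e+02, -3.10047138e+02,  4.75051681e-01]), np.float64(0.6902274124154887), np.int64(1481))
[184, 0, 114, 18, 1155] [[184.0, 0.0], [297.0, 0.0], [297.0, 17.0], [184.0, 17.0]]
[338, 125, 41, 34, 951] [[337.0, 125.0], [367.0, 117.0], [378.0, 155.0], [348.0, 164.0]]
[314, 129, 21, 47, 529] [[308.0, 132.0], [323.0, 128.0], [337.0, 171.0], [323.0, 176.0]]
```

```bash
python3 -m crank '{"linear":[[0,0,0],[0,0,0],[0,0,0]],"spin":[0.9,0.9,0],"hand":[1,1,1]}' 30 >/dev/null; python3 go.py 430 -320 140
```

```text
t 44.53 pos [ 485.6 -348.8  222.7] x [0.069 0.998 0.001] y [ 0.998 -0.069 -0.001] z [-0.     0.001 -1.   ] w 1.002 gf 0.0 F [0.2 0.2 0.1] q7 0.76
units [ 0.83 -1.91  2.76]
```

```bash
python3 -m crank '{"linear":[[0.21,-0.48,0],[0.21,-0.48,0],[0.21,-0.48,0],[0.2,-0.47,0],[0,0,0.7],[0,0,0.7],[0,0,0.7],[0,0,0.66],[0,0,0],[0,0,0],[0,0,0]],"spin":[0,0,0,0,0,0,0,0,0,0,0],"hand":[1,1,1,1,1,1,1,1,1,1,1]}' 30 >/dev/null; python3 go.py 430 -320 66
python3 - <<'E'
import clip
from h import *
c=cap('wrist','w13.png'); print(clip.fit(c,'g',(430,-318)))
E
```

```text
t 45.45 pos [ 429.9 -321.4  141.2] x [ 0.066  0.998 -0.   ] y [ 0.998 -0.066  0.001] z [ 0.001 -0.001 -1.   ] w 1.002 gf 0.0 F [-1.1 -0.5  0.7] q7 0.84
units [ 0.05 -0.    2.51]
(array([ 4.30035066e+02, -3.19991964e+02, -6.71685392e-02]), np.float64(0.7306639288158795), np.int64(2809))
```

```bash
python3 -m crank '{"linear":[[0.05,0,0.7],[0,0,0.7],[0,0,0.7],[0,0,0.4],[0,0,0],[0,0,0],[0,0,0],[0,0,0],[0,0,0],[0,0,0],[0,0,0],[0,0,0]],"spin":[0,0,0,0,0,0,0,0,0,0,0,0],"hand":[1,1,1,1,1,1,-0.5,-0.5,-0.5,-0.5,-0.5,-0.5]}' 30
python3 -m crank '{"linear":[[0,0,0],[0,0,0],[0,0,0],[0,0,-0.3],[0,0,-0.6],[0,0,-0.8],[0,0,-0.8],[0,0,-0.8],[0,0,0],[0,0,0]],"spin":[0,0,0,0,0,0,0,0,0,0],"hand":[-0.5,-0.5,-0.5,-0.5,-0.5,-0.5,-0.5,-0.5,-0.5,-0.5]}' 30
python3 -m crank '{"linear":[[0,0,-0.5],[0,0,0]],"spin":[0,0],"hand":[-0.5,-0.5]}' 30 >/dev/null
python3 go.py 700 -101 190
python3 -c "
from h import *
cap('side','s14.png')
i=cv2.imread('pics/s14.png');cv2.imwrite('pics/s14c.png',cv2.resize(i[60:220,200:420],(800,582)))"
```

```text
time: 46.5
eef_pos: [434.4, -321.4, 68.5]
eef_rot: [0.73, 0.683, 0.002, 0.005]
force: [7.6, 2.8, 22.1]
width: 0.365
grip_force: 29.4
time: 47.33
eef_pos: [429.9, -320.1, 165.8]
eef_rot: [0.731, 0.683, 0.0, 0.001]
force: [0.5, -0.6, -1.8]
width: 0.337
grip_force: 31.5
t 47.5 pos [ 429.6 -320.   180.2] x [ 0.068  0.998 -0.   ] y [ 0.998 -0.068  0.001] z [ 0.001 -0.    -1.   ] w 0.337 gf 31.5 F [ 0.7 -0.8 -0.9] q7 0.8
units [ 7.89  8.5  -0.32]
```

```bash
python3 -m crank '{"linear":[[0,0,-0.2],[0,0,0],[0.6,0.7,0],[0.6,0.7,0],[0.6,0.7,0],[0.6,0.7,0],[0.6,0.7,0],[0.6,0.7,0],[0.6,0.7,0],[0.6,0.7,0],[0,0,0],[0,0,0]],"spin":[-0.95,-0.9,0,0,0,0,0,0,0,0,0,0],"hand":[-0.5,-0.5,-0.5,-0.5,-0.5,-0.5,-0.5,-0.5,-0.5,-0.5,-0.5,-0.5]}' 30 >/dev/null
python3 go.py 705.3 -109.5 150
```

```text
t 48.55 pos [ 585.9 -160.7  183.4] x [-0.084  0.996  0.001] y [ 0.996  0.084 -0.002] z [-0.002  0.001 -1.   ] w 0.341 gf 31.5 F [-1.   0.2 -1.8] q7 0.56
units [1.36 4.11 1.11]
```

```bash
python3 -m crank '{"linear":[[0.27,0.82,0],[0.27,0.82,0],[0.27,0.82,0],[0.27,0.82,0],[0.28,0.83,0],[0,0,0],[0,0,0],[0,0,0]],"spin":[0,0,0,0,0,0,0,0],"hand":[-0.5,-0.5,-0.5,-0.5,-0.5,-0.5,-0.5,-0.5]}' 30 >/dev/null
python3 go.py 705.3 -109.5 115
python3 - <<'E'
from h import *
c=cap('wrist','w15.png'); i=cv2.cvtColor(c['img'],cv2.COLOR_RGB2BGR)
a=.08;Rm=np.array([[np.cos(a),-np.sin(a)],[np.sin(a),np.cos(a)]])
for L in ((63,150),(57,150),(63,-20),(57,-20)):
    u=px(c,[*(Rm@L+[640.5,-52.5]),34])[0]; cv2.circle(i,tuple(int(v) for v in u),2,(255,0,255),-1)
s=cv2.imread('pics/side0.png'); c2=cap('side','s15.png'); s=cv2.imread('pics/s15.png')
u=px(c2,[705,-110,115])[0].astype(int); print(u)
o=np.zeros((384,800,3),np.uint8); o[:,:512]=i; o[:384,512:]=cv2.resize(s[u[1]-48:u[1]+48,u[0]-36:u[0]+36],(288,384),interpolation=cv2.INTER_CUBIC)
cv2.imwrite('pics/c15.png',o)
E
```

```text
t 49.22 pos [ 703.7 -113.7  184.3] x [-0.079  0.997 -0.001] y [ 0.997  0.079 -0.002] z [-0.002 -0.001 -1.   ] w 0.337 gf 31.5 F [-1.4  0.3 -1.8] q7 0.44
units [0.14 0.07 2.31]
[195 169]
```

View pics/c15.png

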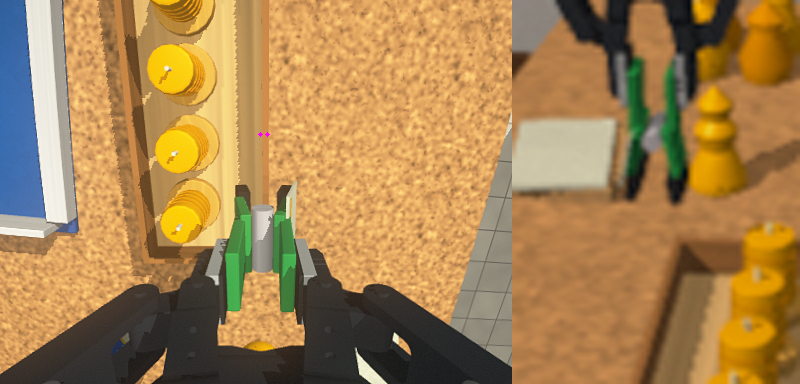

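The green clip is held open and upright. The rim markers at (263,134) lie on the far wall to within 2 px, and the foot is about 69 mm below the TCP. Lowering it onto the wall.

```bash
python3 -m crank '{"linear":[[0.14,0.09,0.7],[0,0,0.7],[0,0,0.5],[0,0,0.2],[0,0,0],[0,0,0]],"spin":[0,0,0,0,0,0],"hand":[-0.5,-0.5,-0.5,-0.5,-0.5,-0.5]}' 30
python3 go.py 706 -109.5 84
```

```text
time: 49.82
eef_pos: [707.3, -108.5, 123.0]
eef_rot: [0.678, 0.735, -0.0, 0.0]
force: [-0.4, 0.1, -0.1]
width: 0.342
grip_force: 31.5
t 49.82 pos [ 707.3 -108.5  123. ] x [-0.079  0.997 -0.   ] y [0.997 0.079 0.   ] z [ 0. -0. -1.] w 0.342 gf 31.5 F [-0.4  0.1 -0.1] q7 0.45
units [-0.03 -0.04  1.3 ]
```

```bash
python3 -m crank '{"linear":[[0,0,0.3],[0,0,0.3],[0,0,0.3],[0,0,0.2],[0,0,0.1],[0,0,0],[0,0,0]],"spin":[0,0,0,0,0,0,0],"hand":[-0.5,-0.5,-0.5,-0.5,-0.5,-0.5,-0.5]}' 30
python3 go.py 706 -109.5 84
```

```text
time: 50.4
eef_pos: [707.4, -107.8, 86.1]
eef_rot: [0.678, 0.735, -0.0, -0.0]
force: [-0.1, -0.6, -0.2]
width: 0.34
grip_force: 31.5
t 50.4 pos [ 707.4 -107.8   86.1] x [-0.08   0.997 -0.   ] y [ 0.997  0.08  -0.   ] z [-0. -0. -1.] w 0.34 gf 31.5 F [-0.1 -0.6 -0.2] q7 0.47
units [-0.05 -0.05  0.07]
```

```bash
python3 -m crank '{"linear":[[0,0,0.08],[0,0,0],[0,0,0],[0,0,0],[0,0,0],[0,0,0],[0,0,0],[0,0,0]],"spin":[0,0,0,0,0,0,0,0],"hand":[-0.5,0,0.2,0.5,0.6,0.6,0.6,0.6]}' 30
python3 -m crank '{"linear":[[0,0,-0.3],[0,0,-0.5],[0,0,-0.8],[0,0,-0.8],[0,0,-0.8],[0,0,-0.8],[0,0,0],[0,0,0]],"spin":[0,0,0,0,0,0,0,0],"hand":[0.6,0.6,0.8,1,1,1,1,1]}' 30
python3 go.py 556 -309 200
python3 - <<'E'
from h import *
c=cap('wrist','w16.png'); t=cap('top','t16.png'); s=cap('side','s16.png')
for n,c in (('w',c),('t',t),('s',s)):
    hsv=cv2.cvtColor(c['img'],cv2.COLOR_RGB2HSV); m=cv2.inRange(hsv,(45,110,30),(80,255,255)); k,l,st_,ce=cv2.connectedComponentsWithStats(m)
    print(n,'pred z90',px(c,[707.4,-107.8,105])[0].round(0),'z65',px(c,[707.4,-107.8,65])[0].round(0),[(st_[j].tolist()) for j in range(1,k) if st_[j,4]>12])
E
```

```text
time: 51.07
eef_pos: [707.4, -107.8, 84.0]
eef_rot: [0.678, 0.735, 0.0, 0.0]
force: [-0.6, 0.1, -0.4]
width: 0.801
grip_force: 0.0
time: 51.73
eef_pos: [708.1, -108.1, 206.3]
eef_rot: [0.678, 0.735, 0.001, 0.001]
force: [-0.5, -0.2, -0.4]
width: 0.999
grip_force: 0.0
t 51.73 pos [ 708.1 -108.1  206.3] x [-0.08   0.997 -0.001] y [0.997 0.08  0.004] z [ 0.004 -0.    -1.   ] w 0.999 gf 0.0 F [-0.5 -0.2 -0.4] q7 0.42
units [-6.27 -5.59  0.2 ]
w pred z90 [260. 200.] z65 [260. 187.] [[230, 161, 22, 54, 852], [267, 166, 22, 49, 793]]
t pred z90 [256. 126.] z65 [256. 132.] [[250, 122, 7, 9, 32], [251, 132, 11, 8, 62], [474, 216, 12, 10, 91]]
s pred z90 [195. 173.] z65 [195. 186.] [[297, 82, 9, 42, 161], [316, 86, 11, 40, 260], [186, 170, 8, 28, 95], [197, 171, 6, 28, 81]]
```

```bash
python3 -m crank '{"linear":[[-0.63,-0.56,0],[-0.63,-0.56,0],[-0.63,-0.56,0],[-0.63,-0.56,0],[-0.63,-0.56,0],[-0.63,-0.56,0],[-0.63,-0.56,0],[-0.63,-0.56,0],[-0.63,-0.56,0],[-0.6,-0.55,0],[0,0,0],[0,0,0]],"spin":[0,0,0,0,0,0,0,0,0,0,0,0],"hand":[1,1,1,1,1,1,1,1,1,1,1,1]}' 30 >/dev/null
python3 -m crank '{"linear":[[0,0,0.5],[0,0,0.7],[0,0,0.6],[0,0,0],[0,0,0],[0,0,0]],"spin":[-1,-1,-1,-1,0,0],"hand":[1,1,1,1,1,1]}' 30 >/dev/null
python3 - <<'E'
import clip
from h import *
c=cap('wrist','w17.png'); st(); print(clip.fit(c,'b',(553,-305)))
hsv=cv2.cvtColor(c['img'],cv2.COLOR_RGB2HSV); m=cv2.inRange(hsv,(100,90,20),(130,255,255)); k,l,s,ce=cv2.connectedComponentsWithStats(m)
for j in range(1,k):
    if s[j,4]>60:
        r=cv2.minAreaRect(np.argwhere(l==j)[:,::-1].astype(np.float32)); print(s[j].tolist(),cv2.boxPoints(r).round(0).tolist())
E
```

```text
t 53.43 pos [ 555.9 -308.2  149.9] x [-0.388  0.922  0.   ] y [0.922 0.388 0.   ] z [ 0.  0. -1.] w 0.999 gf 0.0 F [ 0.2 -0.  -0. ] q7 1.06
(array([ 5.55548970e+02, -3.10364179e+02,  4.73709424e-01]), np.float64(0.7237987135830496), np.int64(2504))
[186, 0, 86, 34, 1037] [[186.0, 1.0], [196.0, -24.0], [274.0, 9.0], [263.0, 33.0]]
[221, 174, 32, 67, 1311] [[221.0, 174.0], [252.0, 174.0], [252.0, 240.0], [221.0, 240.0]]
[268, 180, 31, 57, 1191] [[267.0, 180.0], [296.0, 179.0], [298.0, 236.0], [269.0, 237.0]]
```

```bash
python3 -m crank '{"linear":[[-0.06,-0.04,0.7],[0,0,0.7],[0,0,0.7],[0,0,0.5],[0,0,0.18],[0,0,0],[0,0,0],[0,0,0],[0,0,0],[0,0,0],[0,0,0],[0,0,0]],"spin":[-0.9,0,0,0,0,0,0,0,0,0,0,0],"hand":[1,1,1,1,1,1,-0.5,-0.5,-0.5,-0.5,-0.5,-0.5]}' 30
python3 -m crank '{"linear":[[0,0,0],[0,0,0],[0,0,0],[0,0,-0.3],[0,0,-0.6],[0,0,-0.8],[0,0,-0.8],[0,0,-0.8],[0,0,-0.6],[0,0,0],[0,0,0]],"spin":[0,0,0,0,0,0,0,0,0,0,0],"hand":[-0.5,-0.5,-0.5,-0.5,-0.5,-0.5,-0.5,-0.5,-0.5,-0.5,-0.5]}' 30
python3 -m crank '{"linear":[[0,0,0],[0,0,0],[0,0,0],[0,0,0],[0,0,0],[0,0,0],[0,0,0]],"spin":[1,1,1,1,0.92,0,0],"hand":[-0.5,-0.5,-0.5,-0.5,-0.5,-0.5,-0.5]}' 30 >/dev/null
python3 go.py 696.5 14.5 195
```

```text
time: 54.43
eef_pos: [558.6, -310.9, 69.6]
eef_rot: [0.522, 0.853, 0.001, 0.004]
force: [2.4, 3.4, 15.0]
width: 0.355
grip_force: 31.3
time: 55.35
eef_pos: [555.1, -311.2, 184.9]
eef_rot: [0.522, 0.853, 0.0, 0.001]
force: [0.2, 0.5, -1.0]
width: 0.347
grip_force: 29.6
t 55.93 pos [ 554.4 -310.5  182.5] x [-0.081  0.997  0.001] y [ 0.997  0.081 -0.002] z [-0.002  0.    -1.   ] w 0.344 gf 29.6 F [ 1.1 -0.1 -0.3] q7 0.79
units [10.41  5.6  -0.42]
```

```bash
python3 -m crank '{"linear":[[0,0,-0.8],[0.74,0.4,0],[0.74,0.4,0],[0.74,0.4,0],[0.74,0.4,0],[0.74,0.4,0],[0.74,0.4,0],[0.74,0.4,0],[0.74,0.4,0]],"spin":[0,0,0,0,0,0,0,0,0],"hand":[-0.5,-0.5,-0.5,-0.5,-0.5,-0.5,-0.5,-0.5,-0.5]}' 30 >/dev/null
python3 -m crank '{"linear":[[0.74,0.4,0],[0.74,0.4,0],[0.74,0.4,0],[0.74,0.4,0],[0.74,0.4,0],[0.74,0.4,0],[0,0,0],[0,0,0],[0,0,0],[0,0,0]],"spin":[0,0,0,0,0,0,0,0,0,0],"hand":[-0.5,-0.5,-0.5,-0.5,-0.5,-0.5,-0.5,-0.5,-0.5,-0.5]}' 30 >/dev/null
python3 go.py 696.5 14.5 86
```

```text
t 57.52 pos [697.4  10.5 207.4] x [-0.078  0.997 -0.001] y [ 0.997  0.078 -0.001] z [-0.001 -0.001 -1.   ] w 0.345 gf 29.7 F [ 0.3 -0.8 -1.4] q7 0.26
units [ 0.14 -0.02  4.05]
```

```bash
python3 - <<'E'
from h import *
cap('wrist','w18.png')
for f,lo,hi in (('w15',(45,110,30),(80,255,255)),('w18',(100,90,20),(130,255,255))):
    m=cv2.inRange(cv2.cvtColor(cv2.imread(f'pics/{f}.png'),cv2.COLOR_BGR2HSV),lo,hi); k,l,s,ce=cv2.connectedComponentsWithStats(m)
    print(f,[s[j].tolist() for j in range(1,k) if s[j,4]>80 and 150<ce[j][0]<400 and ce[j][1]>150])
E
python3 -m crank '{"linear":[[0.14,-0.02,0.8],[0,0,0.8],[0,0,0.7],[0,0,0.4],[0,0,0],[0,0,0]],"spin":[0,0,0,0,0,0],"hand":[-0.5,-0.5,-0.5,-0.5,-0.5,-0.5]}' 30 >/dev/null
python3 go.py 696.5 14.5 85
```

```text
w15 [[225, 197, 27, 114, 2039], [273, 209, 23, 103, 1771]]
w18 [[224, 196, 29, 114, 2113], [274, 209, 22, 103, 1710]]
t 58.07 pos [696.9  15.6 126.7] x [-0.078  0.997 -0.   ] y [ 0.997  0.078 -0.   ] z [-0. -0. -1.] w 0.346 gf 29.6 F [ 0.8  1.1 -1.2] q7 0.28
units [-0.03 -0.02  1.39]
```

The in-hand mask matches the green clip's exactly. Lowering and releasing.

```bash
python3 -m crank '{"linear":[[0,0,0.3],[0,0,0.3],[0,0,0.3],[0,0,0.25],[0,0,0.2],[0,0,0],[0,0,0]],"spin":[0,0,0,0,0,0,0],"hand":[-0.5,-0.5,-0.5,-0.5,-0.5,-0.5,-0.5]}' 30
python3 -m crank '{"linear":[[0,0,0],[0,0,0],[0,0,0],[0,0,0],[0,0,0],[0,0,0],[0,0,0],[0,0,0]],"spin":[0,0,0,0,0,0,0,0],"hand":[-0.5,0,0.2,0.5,0.6,0.6,0.6,0.6]}' 30
python3 -m crank '{"linear":[[0,0,-0.3],[0,0,-0.5],[0,0,-0.8],[0,0,-0.8],[0,0,-0.8],[0,0,-0.8],[0,0,0],[0,0,0]],"spin":[0,0,0,0,0,0,0,0],"hand":[0.6,0.6,0.8,1,1,1,1,1]}' 30
python3 -m crank '{"linear":[[0.9,-0.3,0],[0.9,-0.3,0],[0.9,-0.3,0],[0.9,-0.3,0],[0.9,-0.3,0],[0.9,-0.3,0],[0.9,-0.3,0],[0.9,-0.3,0],[0.9,-0.3,0],[0,0,0],[0,0,0]],"spin":[0,0,0,0,0,0,0,0,0,0,0],"hand":[1,1,1,1,1,1,1,1,1,1,1]}' 30
python3 - <<'E'
from h import *
t=cap('top','t19.png'); s=cap('side','s19.png')
for n,c in (('t',t),('s',s)):
    hsv=cv2.cvtColor(c['img'],cv2.COLOR_RGB2HSV)
    for lo,hi in (((45,110,30),(80,255,255)),((100,120,30),(130,255,255))):
        m=cv2.inRange(hsv,lo,hi); k,l,q,ce=cv2.connectedComponentsWithStats(m); print(n,[(q[j].tolist()) for j in range(1,k) if 12<q[j,4]<300])
    print(px(c,[[707.4,-107.8,105],[697,15.5,105]]).round(0).tolist())
a=cv2.imread('pics/t19.png')[120:250,130:300];b=cv2.imread('pics/s19.png')[150:260,150:300]
cv2.imwrite('pics/c19.png',np.hstack([cv2.resize(a,(398,305),interpolation=cv2.INTER_CUBIC),cv2.resize(b,(402,305),interpolation=cv2.INTER_CUBIC)]))
E
```

```text
time: 58.65
eef_pos: [696.8, 16.3, 85.5]
eef_rot: [0.679, 0.734, -0.0, -0.0]
force: [-0.5, -0.9, -1.2]
width: 0.342
grip_force: 29.7
time: 59.32
eef_pos: [697.1, 16.4, 86.1]
eef_rot: [0.679, 0.734, 0.0, 0.0]
force: [-0.1, 0.6, 0.0]
width: 0.801
grip_force: 0.0
time: 59.98
eef_pos: [697.8, 16.1, 208.3]
eef_rot: [0.679, 0.734, 0.001, 0.001]
force: [-0.7, -0.6, -0.8]
width: 1.002
grip_force: 0.0
time: 60.9
eef_pos: [595.6, 254.5, 204.9]
eef_rot: [0.677, 0.736, -0.001, -0.001]
force: [-0.1, -1.0, 0.3]
width: 1.002
grip_force: 0.0
t [[251, 120, 8, 3, 17], [250, 124, 11, 7, 23], [252, 132, 10, 5, 21], [473, 216, 13, 10, 95]]
t [[211, 139, 8, 3, 14], [176, 209, 4, 8, 20], [192, 214, 35, 18, 130]]
[[256.0, 126.0], [214.0, 133.0]]
s [[297, 82, 9, 42, 161], [316, 86, 11, 40, 260], [197, 194, 4, 5, 16]]
s [[189, 194, 8, 32, 111], [177, 197, 9, 28, 109], [294, 252, 14, 31, 210]]
[[195.0, 173.0], [186.0, 197.0]]
```

View pics/c19.png

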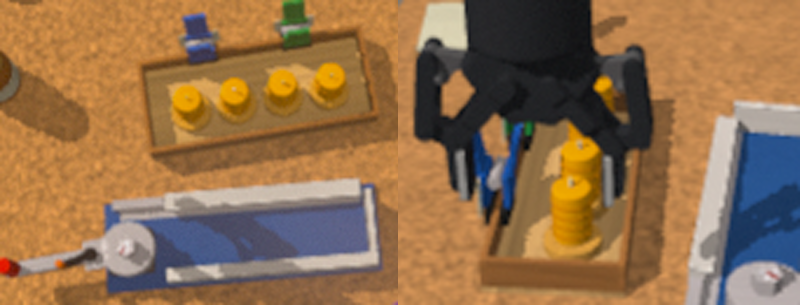

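The picture shows both clips standing on the tray's far wall at (200,38) and (295,22), and four upright candles. One last check of the bolt from the jaw position.

```bash
python3 jaw.py; python3 - <<'E'
from h import *
c=cap('top'); i=c['img'].astype(float).min(2)
for cols in (216,236,255,265):
    r=[]
    for row in (209.2,201.0): r.append(w(c,[(cols+2,row)],27)[0,0])
    prof=i[192:222,cols:cols+5].mean(1).round(0).astype(int); print(cols,prof.tolist())
print('lip/outer x at col218',w(c,[(218.5,209.7),(218.5,201)],27)[:,:2].round(1).tolist(),'shut lip',w(c,[(218.5,217.5)],27)[0,:2].round(1))
E
```

```text
top0 [(np.float64(204.4), np.float64(217.0)), (np.float64(234.0), np.float64(234.9))]
t5 [(np.float64(201.0), np.float64(208.3)), (np.float64(232.9), np.float64(234.9))]
216 [57, 67, 72, 73, 73, 72, 75, 74, 86, 151, 179, 178, 179, 172, 147, 132, 117, 113, 113, 96, 73, 71, 72, 74, 77, 75, 75, 75, 75, 73]
236 [73, 74, 73, 72, 71, 72, 82, 139, 172, 176, 174, 175, 177, 176, 146, 116, 115, 105, 83, 78, 78, 77, 78, 78, 77, 76, 78, 78, 79, 78]
255 [73, 72, 74, 72, 72, 96, 152, 174, 176, 173, 174, 175, 168, 139, 119, 114, 96, 81, 85, 87, 89, 89, 90, 90, 88, 89, 88, 88, 88, 87]
265 [74, 75, 74, 75, 88, 152, 179, 177, 175, 178, 179, 182, 147, 114, 115, 100, 81, 81, 88, 90, 90, 90, 91, 90, 91, 91, 90, 90, 89, 90]
lip/outer x at col218 [[486.8, 23.9], [513.1, 22.1]] shut lip [463.5  25.4]
```

```bash
python3 -c "
from cell import ctrl
print(ctrl.sign_off())"
```

```text
the job is handed in; nothing more can be done
None
```

The job is handed in: camera checks put the bolt at about 2.4 rad (estimated from jaw travel), all four candles upright in the tray and both clips shut on its far rim, but sign-off returned no verdict.

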